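# Pinch-test the mould clips: scrap the slack ones, clamp the mould with the sound one

### The arm

A 6-joint arm with a two-finger parallel gripper is mounted at the origin on a cart in front of the work surface, level with it; the furniture and walls round the work are solid. World frame = base frame: x ahead of the robot, y to its left, z up, the work surface at z = 0. Lengths are in m, angles in degrees, forces in N, time in s.
With the tool pointing down it reaches from about 0.3 to 0.75 m from the base axis. Payload 8.5 kg.
Tool frame: the origin (TCP) lies between the finger pads; the fingertips stand 22 mm ahead of it and the grasp point (between the pads) lies 3 mm ahead of it (env.nose_length is the distance from the TCP to the fingertips, in m); z points along the fingers, x is the direction in which the jaws open and shut, and the axes are right-handed (so a half turn about z gives the same grasp; the last joint's range is limited). The gripper opens to 85 mm and grips with 20 to 120 N. Pads are 22 mm wide; open, the fingers measure 114 mm over their backs; the gripper's body (76 mm by 85 mm) begins 54 mm behind the grasp point. The pads swing forward as they close: fully open they stand 13 mm farther back than shut.
Start: joints at [61.69, 21.807, 74.336, -0, 83.858, -12.336], TCP at [0.151, 0.529, 0.227] pointing down, gripper open.
Joint ranges: [-178.18, 178.18], [-50.72, 133.34], [12.68, 142.11], [-81.47, 261.47], [9.98, 163.14], [-165.26, 165.26]. Speed limits (degrees/s): [136.94, 136.94, 180, 180, 180, 180].

### API

Orientations are given as a 3x3 rotation matrix whose columns are the frame's x, y, z axes.
In Python, from rig import env gives the robot as it stands.
- The arm moves only by the tool arm_command, never from a script. Its argument "steps" is a list of rows, each an object with "delta_pos": the shift along the world's x, y, z in mm, a list of three; "dr": the turn, a rotation vector about the world's x, y, z in degrees, a list of three. In form: [{"delta_pos": [dx, dy, dz], "dr": [wx, wy, wz]}, ...]. A call has 1 to 20 rows; each row shifts and turns the commanded pose from where the row before left it; what a row does not reach is not made up. A row lasts 1/10 s, in which the tool goes at most 50 mm and 8.59 degrees, less where a joint would pass 70% of its speed; a pose out of reach is approached as far as the arm can. A call with a gripper value outside its range is refused whole. "grip" is the opening, from 0 (shut) to 1 (fully open), set as the call begins (left out, the last holds). The fingers move at their own pace and stop on an object; "squeeze" is the grip in N (left out, the last holds). Time passes only in rows, so rows that do not move let the fingers close. It gives the time, the measured TCP pose, the force and the opening at its end, in the units of the state.
- env.observe(): the state, without advancing time (a new reading comes with each control period).
- env.get_image(name): name is "scene" or "top" or "wrist"; returns the picture (480x640x3 uint8, blue, green, red); there is no depth.
- env.get_calibration(name): a dict with "fx", "fy", "cx", "cy" (pixels), "view" (4x4, takes a point from world to camera coordinates). Camera axes: x right, y up, looking along -z (the intrinsics and any distortion apply to the point x, -y, -z); pixel columns grow to the right and rows downward; lengths in m; the calibration is good to about 2 mm. A picture is of the moment at which its call begins: read the wrist's pose just before it. get_calibration takes no time and is no camera call; for the wrist camera it gives the pose at the moment of the call.
- env.close_job(): hands the job in, once; it reports no verdict.
The state is a dict: "time_s": time; "q": joint angles; "qvel": joint speeds; "joint_efforts": joint torques, N m; "position": TCP position; "tool_rot": TCP orientation; "ft_force": force on the tool from outside, world axes, zero at the start; "wrist_torque": the same for the moment, N m; "grip_width": finger opening in m.
Only numpy, scipy, OpenCV 4.12 (cv2) and the standard library are available. Lean on these libraries where they do the work, as an engineer would, in place of code of your own. Each camera call takes 0.05 s, during which the arm holds its last target. There are 200 camera calls.

### The job

Only one of the three loose spring clips still has its full spring: pinch their handles to feel which. Put the two slack ones in the shallow steel tray, and push the sound one squarely and fully home onto the front edge of the egg mould's flange, opposite the clip already fitted there, letting go so that it holds by itself. Pinch gently, never harder than about 18 N, and leave the timer, thermometer and bottle alone.

Things in the scene. Friction and masses are not known exactly. Their poses are not given: they have to be found in the camera images.
- clip_1: spring clip like a short clothes peg, steel with black handles, lying on its side, about 30 g, 28 mm high; all three look alike. Origin on the pivot axis at the underside, z up along the pivot, +x to the jaws (lips at x = +26 mm). Two flared handles run back to x = -50 mm, spread along y: 37 mm over the outsides at x = -35 mm, 44 mm at the ends. Pinching them together along y opens the jaws
- clip_2: spring clip like a short clothes peg, steel with black handles, lying on its side, about 30 g, 28 mm high; all three look alike. Origin on the pivot axis at the underside, z up along the pivot, +x to the jaws (lips at x = +26 mm). Two flared handles run back to x = -50 mm, spread along y: 37 mm over the outsides at x = -35 mm, 44 mm at the ends. Pinching them together along y opens the jaws
- clip_3: spring clip like a short clothes peg, steel with black handles, lying on its side, about 30 g, 28 mm high; all three look alike. Origin on the pivot axis at the underside, z up along the pivot, +x to the jaws (lips at x = +26 mm). Two flared handles run back to x = -50 mm, spread along y: 37 mm over the outsides at x = -35 mm, 44 mm at the ends. Pinching them together along y opens the jaws
- clip_1_lips (a point): point between the closed lips, 26 mm ahead of the pivot, 14 mm above the underside; clip's axes. Pinched to 29 mm over the handles the lips are 9 mm apart; at 23 mm the handles stop hard. A sound spring pushes back on each finger with about 5 N at 41 mm and 10 N at 32 mm over the handles, a slack one 2 and 3 N. Any of the three may be the sound one. Over 18 N on each finger bends a clip
- clip_2_lips (a point): point between the closed lips, 26 mm ahead of the pivot, 14 mm above the underside; clip's axes. Pinched to 29 mm over the handles the lips are 9 mm apart; at 23 mm the handles stop hard. A sound spring pushes back on each finger with about 5 N at 41 mm and 10 N at 32 mm over the handles, a slack one 2 and 3 N. Any of the three may be the sound one. Over 18 N on each finger bends a clip
- clip_3_lips (a point): point between the closed lips, 26 mm ahead of the pivot, 14 mm above the underside; clip's axes. Pinched to 29 mm over the handles the lips are 9 mm apart; at 23 mm the handles stop hard. A sound spring pushes back on each finger with about 5 N at 41 mm and 10 N at 32 mm over the handles, a slack one 2 and 3 N. Any of the three may be the sound one. Over 18 N on each finger bends a clip
- mould: clear two-part egg mould, dark egg inside, fixed upright on the table; origin under its centre, z up, x away from its front edge. Seam flange: upright plate in the x-z plane, 110 mm long, 5.2 mm thick, 4 to 90 mm above the table. The egg (60 mm across) leaves it clear for 25 mm at each end; foot 62 x 66 x 5 mm under the egg. A clip like the loose ones is fixed on the rear edge
- mould_edge (a point): middle of the flange's front upright edge (towards the robot), 48 mm above the table, 55 mm in front of the mould's centre; mould's axes. A clip pushed on along +x is fully home when this edge meets the spring coil round its pivot, 20 mm inside the lips
- tray: open rectangular shallow stainless tray fixed on the table, 176 (x) x 150 (y) x 20 mm high, walls and floor 2 mm; origin under its centre
- timer: wind-up kitchen timer with a red knob, 62 mm across, 48 mm high, bystander; origin under its centre
- thermometer: probe thermometer lying flat, 45 x 158 x 11 mm, bystander; origin under its centre
- bottle_green: upright squeeze bottle with a green nozzle, 50 mm across, 162 mm high, bystander; origin under its centre
There are look-alikes about, which are no part of the job. What is shaped like the clip_1 but orange or yellow is not meant.

How it is judged (in metres and radians):
At the end, for the whole second after the job is handed in: Two clips rest inside the tray. The third is clamped on the mould's front flange edge, clear of the table, lips at least 14 mm past the edge, within 0.25 rad of square, gripping with the force of a sound spring (a slack one gives less than half). All at rest ((((x of clip_1_lips in the frame of mould_edge between 0.014 and 0.028 m and y of clip_1_lips in the frame of mould_edge between -0.009 and 0.009 m and z of clip_1_lips in the frame of mould_edge between -0.034 and 0.034 m and height (world z) of clip_1 above 0.012 m and angle between the x axis of clip_1 and the x axis of mould, either way round below 0.25 rad and angle between clip_1's own z axis and vertical below 0.35 rad and contact force between clip_1 and mould above 22 N and linear speed of clip_1 below 0.02 m/s) and (x of clip_2 in the frame of tray between -0.082 and 0.082 m and y of clip_2 in the frame of tray between -0.069 and 0.069 m and x of clip_2_lips in the frame of tray between -0.084 and 0.084 m and y of clip_2_lips in the frame of tray between -0.071 and 0.071 m and z of clip_2 in the frame of tray below 0.06 m and linear speed of clip_2 below 0.02 m/s) and (x of clip_3 in the frame of tray between -0.082 and 0.082 m and y of clip_3 in the frame of tray between -0.069 and 0.069 m and x of clip_3_lips in the frame of tray between -0.084 and 0.084 m and y of clip_3_lips in the frame of tray between -0.071 and 0.071 m and z of clip_3 in the frame of tray below 0.06 m and linear speed of clip_3 below 0.02 m/s)) or ((x of clip_1 in the frame of tray between -0.082 and 0.082 m and y of clip_1 in the frame of tray between -0.069 and 0.069 m and x of clip_1_lips in the frame of tray between -0.084 and 0.084 m and y of clip_1_lips in the frame of tray between -0.071 and 0.071 m and z of clip_1 in the frame of tray below 0.06 m and linear speed of clip_1 below 0.02 m/s) and (x of clip_2_lips in the frame of mould_edge between 0.014 and 0.028 m and y of clip_2_lips in the frame of mould_edge between -0.009 and 0.009 m and z of clip_2_lips in the frame of mould_edge between -0.034 and 0.034 m and height (world z) of clip_2 above 0.012 m and angle between the x axis of clip_2 and the x axis of mould, either way round below 0.25 rad and angle between clip_2's own z axis and vertical below 0.35 rad and contact force between clip_2 and mould above 22 N and linear speed of clip_2 below 0.02 m/s) and (x of clip_3 in the frame of tray between -0.082 and 0.082 m and y of clip_3 in the frame of tray between -0.069 and 0.069 m and x of clip_3_lips in the frame of tray between -0.084 and 0.084 m and y of clip_3_lips in the frame of tray between -0.071 and 0.071 m and z of clip_3 in the frame of tray below 0.06 m and linear speed of clip_3 below 0.02 m/s)) or ((x of clip_1 in the frame of tray between -0.082 and 0.082 m and y of clip_1 in the frame of tray between -0.069 and 0.069 m and x of clip_1_lips in the frame of tray between -0.084 and 0.084 m and y of clip_1_lips in the frame of tray between -0.071 and 0.071 m and z of clip_1 in the frame of tray below 0.06 m and linear speed of clip_1 below 0.02 m/s) and (x of clip_2 in the frame of tray between -0.082 and 0.082 m and y of clip_2 in the frame of tray between -0.069 and 0.069 m and x of clip_2_lips in the frame of tray between -0.084 and 0.084 m and y of clip_2_lips in the frame of tray between -0.071 and 0.071 m and z of clip_2 in the frame of tray below 0.06 m and linear speed of clip_2 below 0.02 m/s) and (x of clip_3_lips in the frame of mould_edge between 0.014 and 0.028 m and y of clip_3_lips in the frame of mould_edge between -0.009 and 0.009 m and z of clip_3_lips in the frame of mould_edge between -0.034 and 0.034 m and height (world z) of clip_3 above 0.012 m and angle between the x axis of clip_3 and the x axis of mould, either way round below 0.25 rad and angle between clip_3's own z axis and vertical below 0.35 rad and contact force between clip_3 and mould above 22 N and linear speed of clip_3 below 0.02 m/s)))); the robot touches nothing.
It fails at once if a clip is pinched with more than 18 N on each finger (36 N for both together) (contact force between the fingers and clip_1 above 36 N or contact force between the fingers and clip_2 above 36 N or contact force between the fingers and clip_3 above 36 N).
It fails at once if the timer, the thermometer or the bottle is moved by more than 20 mm (distance of any of timer, thermometer, bottle_green from where it was at the start of the episode above 0.02 m).
It also fails if it takes over 67 s, if anything falls off the work surface, if the arm or the gripper's body presses on something with over 40 N, if the wrist force passes 120 N, or if a joint passes its speed limit or range.

## Working session

There is one attempt and no reset: what is moved stays moved. The work goes in short steps, Python scripts to look and compute and a tool call to move; the robot and the scene stay as the last step left them, time stands still between calls to the robot, and variables do not carry over. Pictures are saved under pics/ and viewed, about 8 in all and at most 12, crops included, and the job is handed in when it is done.

Besides the shell and the picture viewer there is one more tool, called after "Call:" as name(argument=value, ...), one argument or row to a line, values as JSON. arm_command: Moves the arm, as the interface text tells. Its arguments: {"type":"object","properties":{"steps":{"type":"array"},"grip":{"type":"number"},"squeeze":{"type":"number"}},"required":["steps"]}

```bash
mkdir -p pics; ls; python3 - <<'E'
from rig import env
import cv2,numpy as np
o=env.observe(); print({k:np.round(v,3).tolist() for k,v in o.items()})
for n in ("top","scene"):
    im=env.get_image(n); cv2.imwrite(f"pics/{n}0.png",im)
    c=env.get_calibration(n); print(n,{k:np.round(v,4).tolist() if not isinstance(v,str) else v for k,v in c.items()})
E
```

```text
pics
{'time_s': 0.0, 'q': [61.692, 21.842, 74.384, -0.0, 83.858, -12.337], 'qvel': [0.03, -0.093, -0.02, -0.033, 0.078, -0.021], 'joint_efforts': [0.0, -44.846, -23.128, -0.0, 0.005, -0.0], 'position': [0.151, 0.529, 0.227], 'tool_rot': [[0.275, 0.961, -0.001], [0.961, -0.275, -0.001], [-0.001, -0.0, -1.0]], 'ft_force': [-0.211, 0.036, 0.105], 'wrist_torque': [-0.035, 0.014, -0.002], 'grip_width': 0.085}
top {'fx': 470.4995, 'fy': 470.4995, 'cx': 329.5532, 'cy': 245.4699, 'view': [[-0.0147, -0.9997, 0.0219, 0.0136], [0.9807, -0.0102, 0.1952, -0.5422], [-0.1949, 0.0244, 0.9805, -0.906], [0.0, 0.0, 0.0, 1.0]]}
scene {'fx': 523.8259, 'fy': 523.8259, 'cx': 315.5432, 'cy': 236.7058, 'view': [[0.571, -0.8209, 0.0109, -0.2687], [0.6034, 0.4287, 0.6724, -0.3742], [-0.5567, -0.3774, 0.7401, -0.8222], [0.0, 0.0, 0.0, 1.0]]}
```

View pics/top0.png

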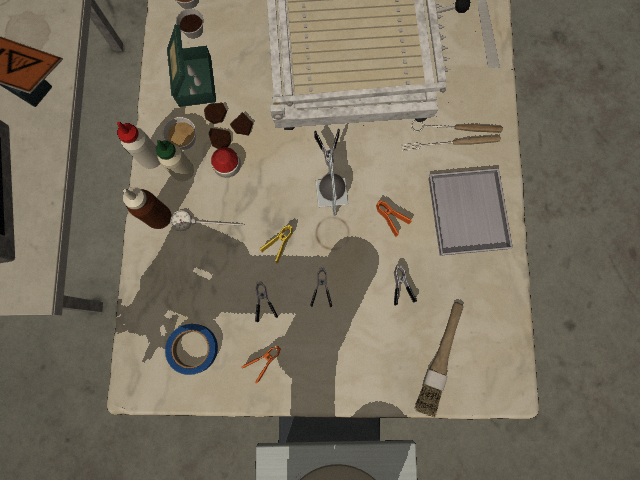

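View pics/scene0.png

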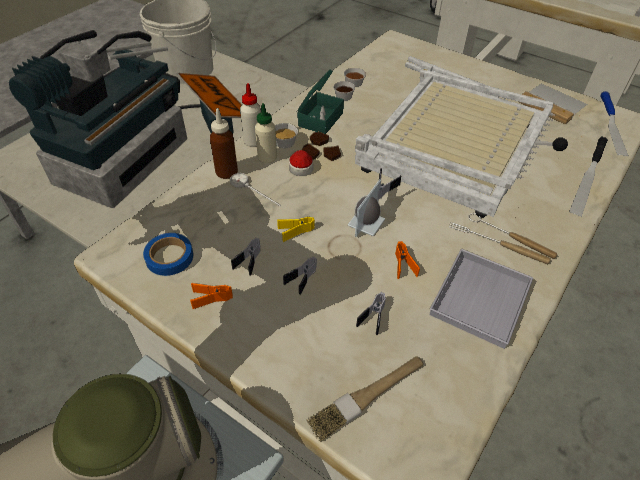

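The top view shows three black-handled clips at about (262,300), (321,287) and (402,283). The mould flange's front edge is near (333,212), the tray near (471,210) and the thermometer near (205,220). I'll enlarge the relevant pieces to measure them.

```bash
cat > h.py <<'E'
from rig import env
import cv2,numpy as np
def ray(c,u,v):
    V=np.array(c["view"]); R=V[:3,:3]; o=-R.T@V[:3,3]
    d=R.T@np.array([(u-c["cx"])/c["fx"],-(v-c["cy"])/c["fy"],-1.0]); return o,d
def onz(c,u,v,z):
    o,d=ray(c,u,v); return o+d*(z-o[2])/d[2]
def proj(c,p):
    V=np.array(c["view"]); q=V[:3,:3]@np.asarray(p)+V[:3,3]
    return c["cx"]+c["fx"]*q[0]/-q[2], c["cy"]-c["fy"]*q[1]/-q[2]
def two(c1,uv1,c2,uv2):
    o1,d1=ray(c1,*uv1);o2,d2=ray(c2,*uv2)
    s=np.linalg.lstsq(np.c_[d1,-d2],o2-o1,rcond=None)[0]
    a,b=o1+s[0]*d1,o2+s[1]*d2
    return (a+b)/2,np.linalg.norm(a-b)
E
python3 - <<'E'
from h import *
im=cv2.imread("pics/top0.png"); sc=cv2.imread("pics/scene0.png")
def crop(im,x,y,w,h):return cv2.resize(im[y:y+h,x:x+w],None,fx=5,fy=5,interpolation=cv2.INTER_CUBIC)
a=np.hstack([crop(im,242,270,50,56),crop(im,296,262,50,56),crop(im,380,258,50,56)])
b=np.hstack([crop(im,305,120,56,96//1)[:],])
b=crop(im,305,122,60,96)[:]
b2=crop(sc,340,160,60,96)
t=np.zeros((280+0,750,3),np.uint8);t[:]=a
m=np.hstack([b,b2]);m=cv2.resize(m,(375,300))
cv2.imwrite("pics/c1.png",np.vstack([a,np.pad(m,((0,0),(0,375),(0,0)))]))
c=env.get_calibration("top")
for n,u,v,z in [("A",262,285,.028),("B",321,271,.028),("C",401,267,.028),("edge",334,213,.06),("mould",332,195,.005),("t1",429,170,.02),("t2",497,166,.02),("t3",510,247,.02),("t4",442,254,.02),("therm",183,220,.01)]: print(n,np.round(onz(c,u,v,z),3))
E
```

```text
A [0.466 0.146 0.028]
B [0.494 0.025 0.028]
C [ 0.5   -0.142  0.028]
edge [ 0.609 -0.003  0.06 ]
mould [ 0.665 -0.001  0.005]
t1 [ 0.715 -0.215  0.02 ]
t2 [ 0.724 -0.366  0.02 ]
t3 [ 0.542 -0.378  0.02 ]
t4 [ 0.528 -0.232  0.02 ]
therm [0.61  0.319 0.01 ]
```

View pics/c1.png

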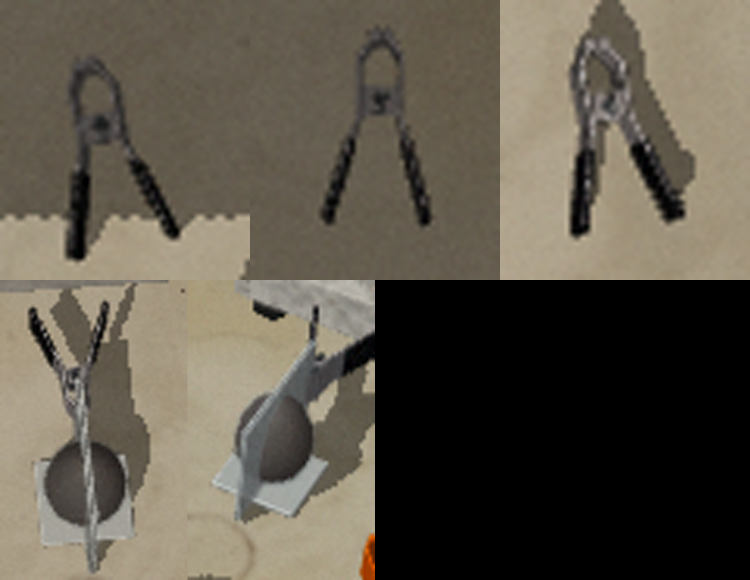

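The crops show the pivots at about A (262.2,295.4), B (321.6,282) and C (401,279.4), with all jaws pointing away from the robot. The flange runs nearly along world x.

```bash
python3 - <<'E'
from h import *
c=env.get_calibration("top")
for n,p,q in [("A",(262.2,295.4),(267,319)),("B",(321.6,282),(321.4,306)),("C",(401,279.4),(406,302.4))]:
    a=onz(c,*p,.028);b=onz(c,*q,.026);d=a-b;L=np.hypot(*d[:2]);yaw=np.degrees(np.arctan2(d[1],d[0]))
    print(n,a.round(4),b.round(4),L.round(4),"yaw",yaw.round(1),"grip@-40",(a-.040*d/L).round(4))
f1=(305+187.5*0+93/ (375/120)  if 0 else 305+93*0.32, 122+(570-280)*0.32); print("edge px",f1)
s1=(340+(240-187.5)*0.32,160+(518-280)*0.32); s_top=(340+(258-187.5)*.32,160+(420-280)*.32)
cs=env.get_calibration("scene"); 
print("edge bottom from scene z=.004",onz(cs,*s1,.004).round(4), "edge top top-view z=.09",onz(c,*f1,.09).round(4),"z=.004",onz(c,*f1,.004).round(4))
w=env.get_calibration("wrist");V=np.array(w["view"]);print("wristcam at",(-V[:3,:3].T@V[:3,3]).round(3),"look",(-V[2,:3]).round(2),w["fx"])
E
```

```text
A [0.4447 0.1453 0.028 ] [0.397  0.1352 0.026 ] 0.0488 yaw 11.9 grip@-40 [0.4056 0.1371 0.0264]
B [0.4708 0.0236 0.028 ] [0.4217 0.0246 0.026 ] 0.049 yaw -1.1 grip@-40 [0.4308 0.0244 0.0264]
C [ 0.4742 -0.1408  0.028 ] [ 0.4268 -0.1494  0.026 ] 0.0482 yaw 10.2 grip@-40 [ 0.4348 -0.1479  0.0263]
edge px (334.76, 214.8)
edge bottom from scene z=.004 [ 0.622  -0.0061  0.004 ] edge top top-view z=.09 [ 0.597  -0.0036  0.09  ] z=.004 [ 0.62   -0.0068  0.004 ]
wristcam at [0.077 0.551 0.374] look [ 0.29 -0.09 -0.95] 343.2802780970617
```

Call:
arm_command(
  steps=[
    {"delta_pos": [21.2,-32.7,-6.4],"dr": [0,0,2.33]},
    {"delta_pos": [21.2,-32.7,-6.4],"dr": [0,0,2.33]},
    {"delta_pos": [21.2,-32.7,-6.4],"dr": [0,0,2.33]},
    {"delta_pos": [21.2,-32.7,-6.4],"dr": [0,0,2.33]},
    {"delta_pos": [21.2,-32.7,-6.4],"dr": [0,0,2.33]},
    {"delta_pos": [21.2,-32.7,-6.4],"dr": [0,0,2.33]},
    {"delta_pos": [21.2,-32.7,-6.4],"dr": [0,0,2.33]},
    {"delta_pos": [21.2,-32.7,-6.4],"dr": [0,0,2.33]},
    {"delta_pos": [21.2,-32.7,-6.4],"dr": [0,0,2.33]},
    {"delta_pos": [21.2,-32.7,-6.4],"dr": [0,0,2.33]},
    {"delta_pos": [21.2,-32.7,-6.4],"dr": [0,0,2.33]},
    {"delta_pos": [21.2,-32.7,-6.4],"dr": [0,0,2.33]},
    {"delta_pos": [0,0,0],"dr": [0,0,0]},
    {"delta_pos": [0,0,0],"dr": [0,0,0]},
  ],
  grip=1,
  squeeze=20,
)

```text
time_s: 1.5
position: [0.4056, 0.1359, 0.1501]
tool_rot: [[-0.206, 0.979, -0.001], [0.979, 0.206, 0.0], [0.0, -0.001, -1.0]]
ft_force: [-1.8, 0.5, 0.5]
grip_width: 0.0855
```

```bash
python3 - <<'E'
from h import *
o=env.observe(); print(o["time_s"],o["position"],np.round(o["tool_rot"],3).tolist(),o["grip_width"])
w=env.get_calibration("wrist");im=env.get_image("wrist");cv2.imwrite("pics/w1.png",im)
np.save("w1.npy",w["view"]);print(w["fx"],w["cx"],w["cy"]);V=np.array(w["view"]);print((-V[:3,:3].T@V[:3,3]).round(3),(-V[2,:3]).round(2))
E
```

```text
1.5 [0.40564499 0.13594056 0.15010056] [[-0.206, 0.979, -0.001], [0.979, 0.206, 0.0], [0.0, -0.001, -1.0]] 0.0854569828537836
343.2802780970617 323.1441549347907 244.06176763514802
[0.33  0.121 0.297] [ 0.3   0.06 -0.95]
```

View pics/w1.png

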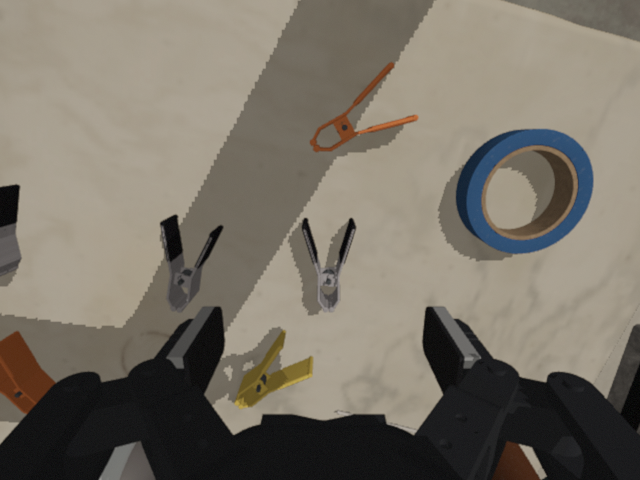

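The wrist view shows clip A well centred, with its pivot near (329,280) and handle ends near (306,221) and (352,221). Clip B is at (185,283). I'll convert these to positions.

```bash
cat >> h.py <<'E'
def clip(c,piv,h1,h2):
    a=onz(c,*piv,.028);b=(onz(c,*h1,.027)+onz(c,*h2,.027))/2;d=(a-b)[:2];L=np.hypot(*d)
    print("piv",a.round(4),"L",L.round(4),"yaw",np.degrees(np.arctan2(d[1],d[0])).round(1),"grip@-40",(a[:2]-.04*d/L).round(4))
E
python3 - <<'E'
from h import *
w=env.get_calibration("wrist")
clip(w,(329,277),(306,221),(352,221))
clip(w,(186,279),(169,218),(218,228))
im=cv2.imread("pics/w1.png")
cv2.imwrite("pics/w1c.png",cv2.resize(im[200:325,130:380],None,fx=3,fy=3,interpolation=cv2.INTER_CUBIC))
E
```

```text
piv [0.4408 0.1497 0.028 ] L 0.0486 yaw 12.2 grip@-40 [0.4017 0.1413]
piv [0.4677 0.0311 0.028 ] L 0.0501 yaw -1.6 grip@-40 [0.4277 0.0322]
```

Call:
arm_command(
  steps=[
    {"delta_pos": [-2.6,3.1,-30],"dr": [0,0,0.3]},
    {"delta_pos": [0,0,-40],"dr": [0,0,0]},
    {"delta_pos": [0,0,-30],"dr": [0,0,0]},
    {"delta_pos": [0,0,-15],"dr": [0,0,0]},
    {"delta_pos": [0,0,-6],"dr": [0,0,0]},
    {"delta_pos": [0,0,0],"dr": [0,0,0]},
    {"delta_pos": [0,0,0],"dr": [0,0,0]},
  ],
  grip=0.6,
)

```text
time_s: 2.25
position: [0.4034, 0.14, 0.0302]
tool_rot: [[-0.214, 0.977, 0.001], [0.977, 0.214, 0.0], [-0.0, 0.001, -1.0]]
ft_force: [1.0, -0.0, -1.2]
grip_width: 0.0514
```

Call:
arm_command(
  steps=[
    {"delta_pos": [0,0,0],"dr": [0,0,0]},
    {"delta_pos": [0,0,0],"dr": [0,0,0]},
    {"delta_pos": [0,0,0],"dr": [0,0,0]},
    {"delta_pos": [0,0,0],"dr": [0,0,0]},
    {"delta_pos": [0,0,0],"dr": [0,0,0]},
  ],
  grip=0.48,
)

```text
time_s: 2.75
position: [0.4032, 0.1394, 0.0295]
tool_rot: [[-0.213, 0.977, 0.0], [0.977, 0.213, -0.0], [-0.0, 0.0, -1.0]]
ft_force: [-0.0, 0.4, 0.2]
grip_width: 0.0412
```

Call:
arm_command(
  steps=[
    {"delta_pos": [0,0,0],"dr": [0,0,0]},
    {"delta_pos": [0,0,0],"dr": [0,0,0]},
    {"delta_pos": [0,0,0],"dr": [0,0,0]},
    {"delta_pos": [0,0,0],"dr": [0,0,0]},
    {"delta_pos": [0,0,0],"dr": [0,0,0]},
  ],
  grip=0.4,
)

```text
time_s: 3.25
position: [0.4032, 0.1394, 0.0294]
tool_rot: [[-0.213, 0.977, -0.0], [0.977, 0.213, -0.0], [0.0, -0.0, -1.0]]
ft_force: [-0.0, -0.8, 0.2]
grip_width: 0.0342
```

Call:
arm_command(
  steps=[
    {"delta_pos": [0,0,0],"dr": [0,0,0]},
    {"delta_pos": [0,0,0],"dr": [0,0,0]},
    {"delta_pos": [0,0,0],"dr": [0,0,0]},
    {"delta_pos": [0,0,0],"dr": [0,0,0]},
    {"delta_pos": [0,0,0],"dr": [0,0,0]},
  ],
  grip=0.34,
)

```text
time_s: 3.75
position: [0.4031, 0.1394, 0.0294]
tool_rot: [[-0.213, 0.977, -0.0], [0.977, 0.213, -0.0], [-0.0, -0.0, -1.0]]
ft_force: [0.4, 0.1, -0.0]
grip_width: 0.0287
```

```bash
python3 - <<'E'
from h import *
for i in range(4):
    print(env.observe()["grip_width"])
w=env.get_calibration("wrist");im=env.get_image("wrist");cv2.imwrite("pics/w2.png",im)
print(env.observe()["grip_width"],env.observe()["time_s"])
E
```

```text
0.028749597680235835
0.028749597680235835
0.028749597680235835
0.028749597680235835
0.02922779323152124 3.8
```

View pics/w2.png

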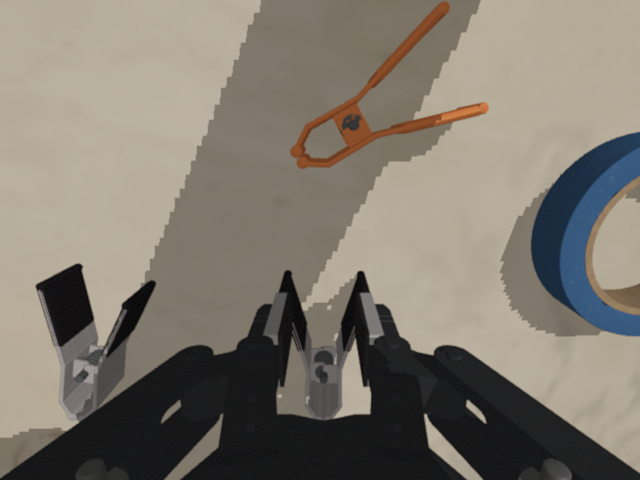

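Clip A is held with its handle ends sticking out slightly behind the pads (ends near (287,272) and (361,272)). The opening alone says little. I'll press the pads down while the clip rests on the table: the vertical slip force is proportional to the pinch force.

Call:
arm_command(
  steps=[
    {"delta_pos": [0,0,-1],"dr": [0,0,0]},
    {"delta_pos": [0,0,-1],"dr": [0,0,0]},
  ],
)

```text
time_s: 4.0
position: [0.4032, 0.1394, 0.0274]
tool_rot: [[-0.213, 0.977, 0.0], [0.977, 0.213, 0.0], [-0.0, 0.0, -1.0]]
ft_force: [1.0, 0.5, 0.4]
grip_width: 0.0289
```

Call:
arm_command(
  steps=[
    {"delta_pos": [0,0,-1],"dr": [0,0,0]},
    {"delta_pos": [0,0,0],"dr": [0,0,0]},
  ],
)

```text
time_s: 4.2
position: [0.4031, 0.1394, 0.0263]
tool_rot: [[-0.213, 0.977, -0.0], [0.977, 0.213, -0.0], [0.0, -0.0, -1.0]]
ft_force: [-0.0, 0.7, 0.4]
grip_width: 0.029
```

Call:
arm_command(
  steps=[
    {"delta_pos": [0,0,10],"dr": [0,0,0]},
    {"delta_pos": [0,0,0],"dr": [0,0,0]},
  ],
)

```text
time_s: 4.4
position: [0.4036, 0.1395, 0.037]
tool_rot: [[-0.213, 0.977, 0.002], [0.977, 0.213, 0.0], [-0.0, 0.002, -1.0]]
ft_force: [-0.2, 0.8, 1.2]
grip_width: 0.0288
```

Call:
arm_command(
  steps=[
    {"delta_pos": [0,0,-8],"dr": [0,0,0]},
    {"delta_pos": [0,0,-2],"dr": [0,0,0]},
  ],
)

```text
time_s: 4.6
position: [0.4027, 0.1394, 0.0254]
tool_rot: [[-0.213, 0.977, -0.001], [0.977, 0.213, -0.0], [0.0, -0.001, -1.0]]
ft_force: [-0.4, 0.0, 0.5]
grip_width: 0.0295
```

```bash
python3 - <<'E'
from h import *
L=[]
for i in range(6):
    env.get_image("wrist"); o=env.observe(); L.append(np.r_[o["time_s"],o["ft_force"],np.array(o["wrist_torque"])*10,o["grip_width"]*1000,o["joint_efforts"][1:3]])
print(np.round(L,2))
im=env.get_image("scene");cv2.imwrite("pics/s2.png",cv2.resize(im[200:340,180:430],None,fx=3,fy=3,interpolation=cv2.INTER_CUBIC))
E
```

```text
[[ 4.650e+00  1.700e-01  2.200e-01  2.900e-01  4.000e-02  3.400e-01
  -3.100e-01  2.868e+01 -3.880e+01 -1.194e+01]
 [ 4.700e+00 -8.500e-01 -6.500e-01  1.100e+00 -2.200e-01  1.900e-01
  -5.800e-01  2.888e+01 -3.748e+01 -1.156e+01]
 [ 4.750e+00 -6.400e-01 -6.100e-01  3.000e-02  3.800e-01 -9.000e-02
   9.000e-02  2.912e+01 -3.745e+01 -1.156e+01]
 [ 4.800e+00 -8.300e-01  6.400e-01 -1.500e-01  7.600e-01  3.100e-01
  -1.000e-01  2.883e+01 -3.747e+01 -1.160e+01]
 [ 4.850e+00  8.100e-01 -1.800e-01 -2.100e-01  2.900e-01  4.200e-01
   3.300e-01  2.887e+01 -3.750e+01 -1.165e+01]
 [ 4.900e+00  5.000e-02  7.700e-01 -2.700e-01  1.400e-01 -2.100e-01
  -8.200e-01  2.931e+01 -3.754e+01 -1.168e+01]]
```

View pics/s2.png

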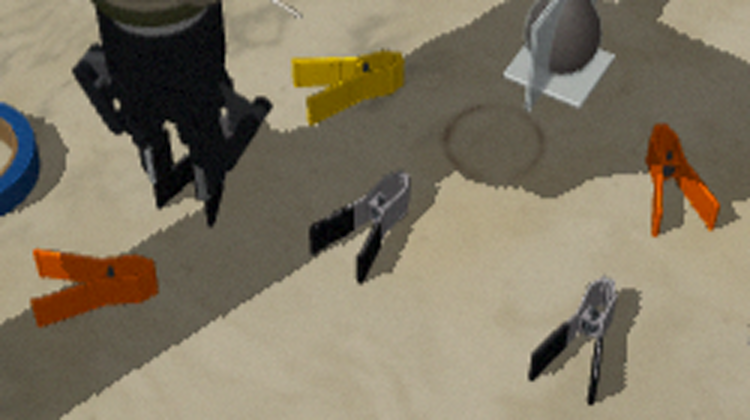

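Call:
arm_command(
  steps=[
    {"delta_pos": [0,0,0],"dr": [0,0,0]},
    {"delta_pos": [0,0,0],"dr": [0,0,0]},
    {"delta_pos": [0,0,30],"dr": [0,0,0]},
    {"delta_pos": [0,0,40],"dr": [0,0,0]},
    {"delta_pos": [0,0,0],"dr": [0,0,0]},
    {"delta_pos": [0,0,0],"dr": [0,0,0]},
  ],
  grip=0.65,
)

```text
time_s: 5.55
position: [0.4033, 0.1395, 0.0968]
tool_rot: [[-0.213, 0.977, 0.002], [0.977, 0.213, 0.0], [-0.0, 0.002, -1.0]]
ft_force: [-0.1, 0.1, 0.2]
grip_width: 0.0553
```

```bash
python3 - <<'E'
from h import *
w=env.get_calibration("wrist");im=env.get_image("wrist");cv2.imwrite("pics/w3.png",im)
o=env.observe();print(o["position"],o["time_s"],o["grip_width"]);
E
```

```text
[0.4027868  0.13942128 0.09605775] 5.6 0.05549208614854357
```

View pics/w3.png

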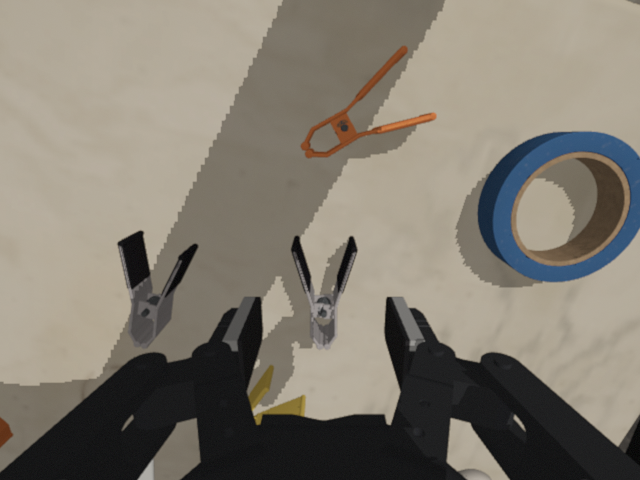

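Clip A is back on the table with its handle ends near (296,239) and (353,239) and its pivot near (322,304). Clip B's pivot is near (151,306) with ends near (130,236) and (193,247).

```bash
python3 - <<'E'
from h import *
w=env.get_calibration("wrist")
clip(w,(322,303),(296,239),(353,239))
clip(w,(152,302),(132,236),(194,247))
o=env.observe();p=o["position"]
for q in ([.003+0,0,0],): print(p, proj(w,p+np.array([0,0,-.003])))
# sum check: pad rear edge expected in image
R=np.array(o["tool_rot"])
for sx in(-1,1):
  for sy in(-1,1):
    print(sx,sy,np.round(proj(w,p+R@np.array([sx*.0277,sy*.011,.003])),0),np.round(proj(w,p+R@np.array([sx*.0277,sy*.011,.022])),0))
E
```

```text
piv [0.436  0.1464 0.028 ] L 0.0462 yaw 10.1 grip@-40 [0.3966 0.1394]
piv [0.4603 0.0308 0.028 ] L 0.0457 yaw -4.9 grip@-40 [0.4205 0.0342]
[0.4027868  0.13942128 0.09605775] (np.float64(321.84071863592305), np.float64(302.44079285164315))
-1 -1 [263. 282.] [269. 267.]
-1 1 [266. 323.] [271. 304.]
1 -1 [380. 282.] [374. 267.]
1 1 [378. 322.] [373. 304.]
```

```bash
python3 - <<'E'
from h import *
s=env.get_calibration("scene");t=env.get_calibration("top")
print("B scene",onz(s,306.7,267.7,.028).round(4),"C",onz(s,379,304.3,.028).round(4))
print("Btri",two(s,(306.7,267.7),t,(321.6,282)),"Ctri",two(s,(379,304.3),t,(401,279.4)))
E
```

```text
B scene [0.4688 0.0212 0.028 ] C [ 0.4758 -0.1452  0.028 ]
Btri (array([0.47144309, 0.02341959, 0.023737  ]), np.float64(0.0005186362018148076)) Ctri (array([ 0.47590434, -0.14300828,  0.02529958]), np.float64(0.004318692091668946))
```

```bash
python3 - <<'E'
from h import *
a=cv2.imread("pics/w2.png")[255:430,225:425];b=cv2.imread("pics/w3.png")[225:400,215:430]
f=lambda x:cv2.resize(x,(400,350),interpolation=cv2.INTER_CUBIC)
m=np.hstack([f(a),f(b)]);m=np.clip(255*(m/255.)**.6,0,255).astype(np.uint8);cv2.imwrite("pics/z1.png",m)
E
```

```text
(no output)
```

View pics/z1.png

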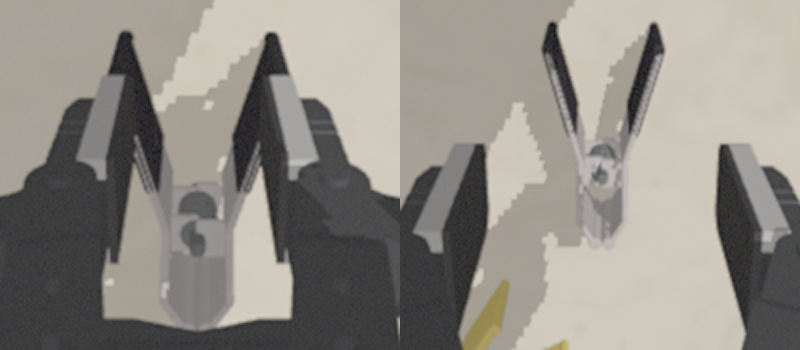

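The left panel (pinched) shows the handle ends sticking out well behind the pads, so A slid rearward during the pinch. I'll grip B farther back.

Call:
arm_command(
  steps=[
    {"delta_pos": [4,-28,0],"dr": [0,0,-3.4]},
    {"delta_pos": [4,-28,0],"dr": [0,0,-3.5]},
    {"delta_pos": [5,-28,0],"dr": [0,0,-3.5]},
    {"delta_pos": [5,-28,0],"dr": [0,0,-3.4]},
    {"delta_pos": [0,0,-30],"dr": [0,0,0]},
    {"delta_pos": [0,0,-25],"dr": [0,0,0]},
    {"delta_pos": [0,0,-11],"dr": [0,0,0]},
    {"delta_pos": [0,0,0],"dr": [0,0,0]},
    {"delta_pos": [0,0,0],"dr": [0,0,0]},
  ],
  grip=0.8,
)

```text
time_s: 6.5
position: [0.4208, 0.0275, 0.03]
tool_rot: [[0.026, 1.0, -0.002], [1.0, -0.026, 0.0], [0.0, -0.002, -1.0]]
ft_force: [-0.8, -0.8, -0.4]
grip_width: 0.0683
```

```bash
python3 - <<'E'
from h import *
w=env.get_calibration("wrist");im=env.get_image("wrist");cv2.imwrite("pics/w4.png",im)
t=env.get_image("top");s=env.get_image("scene");cv2.imwrite("pics/t4.png",t);cv2.imwrite("pics/s4.png",s)
o=env.observe();print(o["position"],o["time_s"],o["grip_width"],w.keys(),env.nose_length,o["joint_efforts"]);
f=lambda x,k:cv2.resize(x,None,fx=k,fy=k,interpolation=cv2.INTER_CUBIC)
a=f(im[180:430,190:450],1.5)  # 375x390
b=f(t[255:330,240:370],3)     # 225x390
c=f(s[225:325,220:350],3)     # 300x390
m=np.vstack([b,c]); a=np.pad(a,((0,m.shape[0]-a.shape[0]),(0,0),(0,0)))
m=np.hstack([a,m]);m=(255*(m/255.)**.6).astype(np.uint8);cv2.imwrite("pics/z2.png",m);print(m.shape)
E
```

```text
[0.42139934 0.02746141 0.03085552] 6.65 0.06837689229138932 dict_keys(['fx', 'fy', 'cx', 'cy', 'view']) 0.022 [-5.14328561e-02 -3.67023969e+01 -1.18016490e+01 -9.05525649e-04
  3.06141024e-03  1.39096909e-05]
(525, 780, 3)
```

View pics/z2.png

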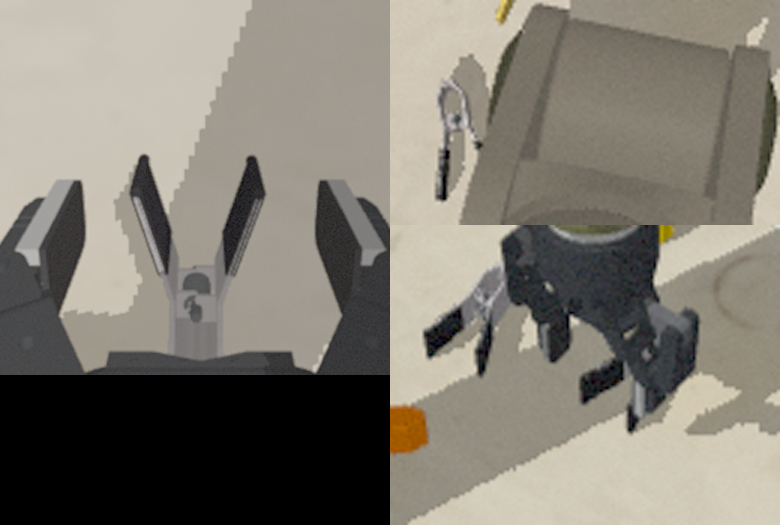

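B's handles are centred between the pads. Comparing pixel widths and depths, the pads look higher than the clip, so A was never actually pinched: its handle ends had the same spacing both times. I'll check the fingertip height with the scene camera.

```bash
python3 - <<'E'
from h import *
s=env.get_calibration("scene");w=env.get_calibration("wrist")
p=env.observe()["position"]
for yy in(-.034,.034):
  for z in (.0,.01,.02,.03,.04): 
    q=np.array([p[0]-.011,p[1]+yy,z]);u=np.array(proj(s,q));print(yy,z,"scene",u.round(1),"mosaic",((u-[220,225])*3+[390,225]).round(0),"wrist crop",((np.array(proj(w,q))-[190,180])*1.5).round(0))
E
```

```text
-0.034 0.0 scene [301.1 301.3] mosaic [633. 454.] wrist crop [105. 124.]
-0.034 0.01 scene [301.  298.4] mosaic [633. 445.] wrist crop [100. 134.]
-0.034 0.02 scene [301.  295.4] mosaic [633. 436.] wrist crop [ 95. 146.]
-0.034 0.03 scene [300.9 292.4] mosaic [633. 427.] wrist crop [ 88. 158.]
-0.034 0.04 scene [300.9 289.4] mosaic [633. 418.] wrist crop [ 81. 173.]
0.034 0.0 scene [274.2 285.6] mosaic [553. 407.] wrist crop [290. 120.]
0.034 0.01 scene [274.  282.6] mosaic [552. 398.] wrist crop [294. 130.]
0.034 0.02 scene [273.7 279.6] mosaic [551. 389.] wrist crop [300. 141.]
0.034 0.03 scene [273.5 276.6] mosaic [550. 380.] wrist crop [306. 153.]
0.034 0.04 scene [273.2 273.5] mosaic [550. 370.] wrist crop [312. 167.]
```

Call:
arm_command(
  steps=[
    {"delta_pos": [0,0,-4],"dr": [0,0,0]},
    {"delta_pos": [0,0,-3],"dr": [0,0,0]},
    {"delta_pos": [0,0,0],"dr": [0,0,0]},
  ],
  grip=0.6,
)

```text
time_s: 6.95
position: [0.4209, 0.0275, 0.0232]
tool_rot: [[0.026, 1.0, -0.001], [1.0, -0.026, 0.0], [0.0, -0.001, -1.0]]
ft_force: [-0.0, -0.2, -0.3]
grip_width: 0.0513
```

Call:
arm_command(
  steps=[
    {"delta_pos": [0,0,-3],"dr": [0,0,0]},
    {"delta_pos": [0,0,-2],"dr": [0,0,0]},
    {"delta_pos": [0,0,0],"dr": [0,0,0]},
  ],
)

```text
time_s: 7.25
position: [0.421, 0.0275, 0.0181]
tool_rot: [[0.026, 1.0, -0.001], [1.0, -0.026, 0.0], [0.0, -0.001, -1.0]]
ft_force: [0.9, 0.5, -0.2]
grip_width: 0.0513
```

```bash
python3 - <<'E'
from h import *
w=env.get_calibration("wrist");im=env.get_image("wrist");cv2.imwrite("pics/w5.png",im)
s=env.get_image("scene");cv2.imwrite("pics/s5.png",s)
o=env.observe();p=o["position"];print(p,o["time_s"],o["grip_width"],o["ft_force"],o["joint_efforts"][1:3])
f=lambda x,k:cv2.resize(x,None,fx=k,fy=k,interpolation=cv2.INTER_CUBIC)
a=f(im[200:400,200:440],1.6);c=f(s[235:315,250:330],4.)
m=np.hstack([a,c]);m=(255*(m/255.)**.6).astype(np.uint8);cv2.imwrite("pics/z3.png",m);print(m.shape)
S=env.get_calibration("scene")
for z in (0,.01,.02,.03,.04): print(z,[((np.array(proj(S,[p[0]-.011,p[1]+y,z]))-[250,235])*4+[384,0]).round(0).tolist() for y in (-.0255,.0255)],[((np.array(proj(w,[p[0]-.011,p[1]+y,z]))-[200,200])*1.6).round(0).tolist() for y in (-.0255,.0255)])
E
```

```text
[0.42112053 0.02744082 0.01836269] 7.35 0.05112411640754609 [-0.37675515  0.34090642 -0.37731334] [-37.45723844 -10.97272933]
(320, 704, 3)
0 [[574.0, 258.0], [494.0, 210.0]] [[115.0, 114.0], [273.0, 110.0]]
0.01 [[574.0, 246.0], [493.0, 199.0]] [[111.0, 127.0], [277.0, 122.0]]
0.02 [[574.0, 234.0], [492.0, 187.0]] [[106.0, 140.0], [282.0, 136.0]]
0.03 [[573.0, 222.0], [491.0, 174.0]] [[100.0, 156.0], [288.0, 151.0]]
0.04 [[573.0, 210.0], [490.0, 162.0]] [[93.0, 174.0], [294.0, 169.0]]
```

View pics/z3.png

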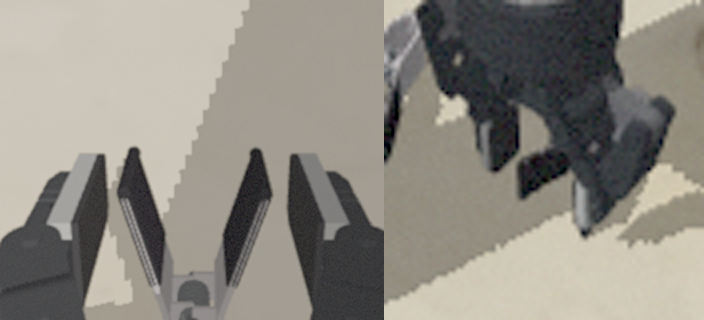

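Call:
arm_command(
  steps=[
    {"delta_pos": [0,0,-2],"dr": [0,0,0]},
    {"delta_pos": [0,0,-2],"dr": [0,0,0]},
    {"delta_pos": [0,0,0],"dr": [0,0,0]},
  ],
)

```text
time_s: 7.65
position: [0.421, 0.0275, 0.0142]
tool_rot: [[0.026, 1.0, -0.0], [1.0, -0.026, 0.0], [0.0, -0.0, -1.0]]
ft_force: [-0.9, 0.2, -0.1]
grip_width: 0.0513
```

Call:
arm_command(
  steps=[
    {"delta_pos": [0,0,-2],"dr": [0,0,0]},
    {"delta_pos": [0,0,-1],"dr": [0,0,0]},
    {"delta_pos": [0,0,0],"dr": [0,0,0]},
  ],
)

```text
time_s: 7.95
position: [0.4211, 0.0274, 0.0113]
tool_rot: [[0.026, 1.0, -0.0], [1.0, -0.026, 0.0], [0.0, -0.0, -1.0]]
ft_force: [0.5, 0.0, -0.4]
grip_width: 0.0514
```

Call:
arm_command(
  steps=[
    {"delta_pos": [0,0,-2],"dr": [0,0,0]},
    {"delta_pos": [0,0,-1],"dr": [0,0,0]},
    {"delta_pos": [0,0,0],"dr": [0,0,0]},
  ],
)

```text
time_s: 8.25
position: [0.4211, 0.0275, 0.0083]
tool_rot: [[0.026, 1.0, -0.0], [1.0, -0.026, 0.0], [0.0, -0.0, -1.0]]
ft_force: [0.1, -0.6, -0.1]
grip_width: 0.0514
```

Call:
arm_command(
  steps=[
    {"delta_pos": [0,0,-2],"dr": [0,0,0]},
    {"delta_pos": [0,0,-2],"dr": [0,0,0]},
    {"delta_pos": [0,0,-1],"dr": [0,0,0]},
    {"delta_pos": [0,0,0],"dr": [0,0,0]},
  ],
)

```text
time_s: 8.65
position: [0.4211, 0.0275, 0.0033]
tool_rot: [[0.026, 1.0, -0.0], [1.0, -0.026, 0.0], [0.0, -0.0, -1.0]]
ft_force: [-0.7, 0.3, -0.0]
grip_width: 0.0512
```

Call:
arm_command(
  steps=[
    {"delta_pos": [0,0,0],"dr": [0,0,0]},
    {"delta_pos": [0,0,0],"dr": [0,0,0]},
    {"delta_pos": [0,0,0],"dr": [0,0,0]},
    {"delta_pos": [0,0,0],"dr": [0,0,0]},
  ],
  grip=0.46,
)

```text
time_s: 9.05
position: [0.4213, 0.0274, 0.0035]
tool_rot: [[0.026, 1.0, 0.0], [1.0, -0.026, -0.0], [-0.0, 0.0, -1.0]]
ft_force: [0.5, -0.0, 3.8]
grip_width: 0.0393
```

```bash
python3 - <<'E'
from h import *
W=[]
for i in range(3):
    im=env.get_image("wrist");o=env.observe();W.append(o["grip_width"]*1e3)
w=env.get_calibration("wrist");cv2.imwrite("pics/w6.png",im)
s=env.get_image("scene");cv2.imwrite("pics/s6.png",s);p=o["position"];print(p,o["time_s"],W,o["ft_force"])
f=lambda x,k:cv2.resize(x,None,fx=k,fy=k,interpolation=cv2.INTER_CUBIC)
a=f(im[200:400,200:440],1.6);c=f(s[235:315,250:330],4.)
m=np.hstack([a,c]);m=(255*(m/255.)**.6).astype(np.uint8);cv2.imwrite("pics/z4.png",m)
E
```

```text
[0.42129305 0.02739334 0.00351168] 9.2 [39.20895672206434, 39.43546444391107, 39.0449109426036] [-4.37640930e-01  2.93954805e-04  3.37937096e+00]
```

View pics/z4.png

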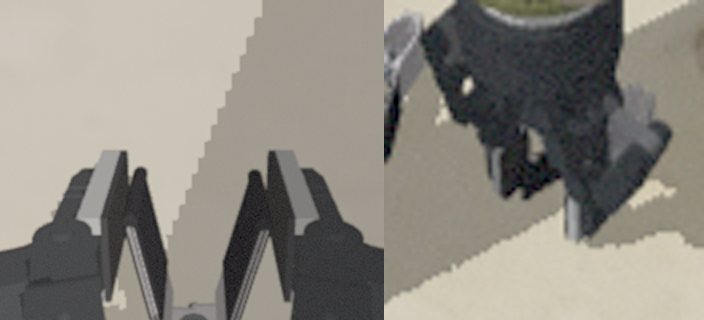

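The pads now straddle the handles, with the pad rear edges (row 150) just behind the handle ends (row 170). There is also a 3.6 N upward force. I'm continuing on numbers, since only one picture remains.

Call:
arm_command(
  steps=[
    {"delta_pos": [0,0,0],"dr": [0,0,0]},
    {"delta_pos": [0,0,0],"dr": [0,0,0]},
    {"delta_pos": [0,0,0],"dr": [0,0,0]},
  ],
  grip=0.4,
)

```text
time_s: 9.55
position: [0.4213, 0.0274, 0.0035]
tool_rot: [[0.026, 1.0, 0.0], [1.0, -0.026, -0.0], [-0.0, 0.0, -1.0]]
ft_force: [0.0, 1.2, 4.2]
grip_width: 0.0343
```

Call:
arm_command(
  steps=[
    {"delta_pos": [0,0,0],"dr": [0,0,0]},
    {"delta_pos": [0,0,0],"dr": [0,0,0]},
    {"delta_pos": [0,0,0],"dr": [0,0,0]},
  ],
  grip=0.36,
)

```text
time_s: 9.85
position: [0.4212, 0.0274, 0.0034]
tool_rot: [[0.026, 1.0, 0.0], [1.0, -0.026, -0.0], [-0.0, 0.0, -1.0]]
ft_force: [0.1, -0.6, 4.8]
grip_width: 0.0308
```

Call:
arm_command(
  steps=[
    {"delta_pos": [0,0,1],"dr": [0,0,0]},
    {"delta_pos": [0,0,0],"dr": [0,0,0]},
  ],
)

```text
time_s: 10.05
position: [0.4209, 0.0275, 0.0043]
tool_rot: [[0.026, 1.0, -0.001], [1.0, -0.026, 0.0], [0.0, -0.001, -1.0]]
ft_force: [0.1, 0.0, -0.4]
grip_width: 0.0304
```

Call:
arm_command(
  steps=[
    {"delta_pos": [0,0,3],"dr": [0,0,0]},
    {"delta_pos": [0,0,0],"dr": [0,0,0]},
    {"delta_pos": [0,0,0],"dr": [0,0,0]},
  ],
)

```text
time_s: 10.35
position: [0.4211, 0.0275, 0.0075]
tool_rot: [[0.026, 1.0, 0.0], [1.0, -0.026, -0.0], [-0.0, 0.0, -1.0]]
ft_force: [-1.2, 0.3, -0.5]
grip_width: 0.0309
```

Call:
arm_command(
  steps=[
    {"delta_pos": [0,0,-3],"dr": [0,0,0]},
    {"delta_pos": [0,0,-1],"dr": [0,0,0]},
    {"delta_pos": [0,0,0],"dr": [0,0,0]},
  ],
)

```text
time_s: 10.65
position: [0.4212, 0.0274, 0.0034]
tool_rot: [[0.026, 1.0, -0.0], [1.0, -0.026, -0.0], [-0.0, -0.0, -1.0]]
ft_force: [-0.8, 0.3, 3.7]
grip_width: 0.0307
```

Call:
arm_command(
  steps=[
    {"delta_pos": [0,0,-1],"dr": [0,0,0]},
    {"delta_pos": [0,0,-1],"dr": [0,0,0]},
    {"delta_pos": [0,0,0],"dr": [0,0,0]},
  ],
)

```text
time_s: 10.95
position: [0.4212, 0.0274, 0.0015]
tool_rot: [[0.026, 1.0, 0.0], [1.0, -0.026, -0.0], [-0.0, 0.0, -1.0]]
ft_force: [-0.6, 1.2, 4.9]
grip_width: 0.0306
```

Call:
arm_command(
  steps=[
    {"delta_pos": [0,0,-1],"dr": [0,0,0]},
    {"delta_pos": [0,0,-1],"dr": [0,0,0]},
    {"delta_pos": [0,0,0],"dr": [0,0,0]},
  ],
)

```text
time_s: 11.25
position: [0.4214, 0.0274, -0.0005]
tool_rot: [[0.026, 1.0, 0.001], [1.0, -0.026, -0.0], [-0.0, 0.001, -1.0]]
ft_force: [0.7, -1.4, 5.1]
grip_width: 0.0312
```

Call:
arm_command(
  steps=[
    {"delta_pos": [0,0,0],"dr": [0,0,0]},
    {"delta_pos": [0,0,4],"dr": [0,0,0]},
    {"delta_pos": [0,0,20],"dr": [0,0,0]},
    {"delta_pos": [0,0,30],"dr": [0,0,0]},
    {"delta_pos": [-6,27,0],"dr": [0,0,3.4]},
    {"delta_pos": [-6,27,0],"dr": [0,0,3.3]},
    {"delta_pos": [-6,28,0],"dr": [0,0,3.4]},
    {"delta_pos": [-6,28,0],"dr": [0,0,3.3]},
    {"delta_pos": [0,0,0],"dr": [0,0,0]},
    {"delta_pos": [0,0,-20],"dr": [0,0,0]},
    {"delta_pos": [0,0,-20],"dr": [0,0,0]},
    {"delta_pos": [0,0,-10],"dr": [0,0,0]},
    {"delta_pos": [0,0,0],"dr": [0,0,0]},
  ],
  grip=0.7,
)

```text
time_s: 12.55
position: [0.3966, 0.137, 0.0026]
tool_rot: [[-0.205, 0.979, -0.003], [0.979, 0.205, -0.0], [0.0, -0.003, -1.0]]
ft_force: [-0.3, 0.5, -0.4]
grip_width: 0.0598
```

Call:
arm_command(
  steps=[
    {"delta_pos": [0,0,0],"dr": [0,0,0]},
    {"delta_pos": [0,0,0],"dr": [0,0,0]},
    {"delta_pos": [0,0,0],"dr": [0,0,0]},
    {"delta_pos": [0,0,0],"dr": [0,0,0]},
  ],
  grip=0.46,
)

```text
time_s: 12.95
position: [0.3976, 0.1374, 0.004]
tool_rot: [[-0.206, 0.979, 0.002], [0.979, 0.206, -0.0], [-0.0, 0.002, -1.0]]
ft_force: [0.2, -1.1, 3.5]
grip_width: 0.0394
```

Call:
arm_command(
  steps=[
    {"delta_pos": [0,0,0],"dr": [0,0,0]},
    {"delta_pos": [0,0,0],"dr": [0,0,0]},
    {"delta_pos": [0,0,0],"dr": [0,0,0]},
    {"delta_pos": [0,0,0],"dr": [0,0,0]},
  ],
  grip=0.36,
)

```text
time_s: 13.35
position: [0.3974, 0.1374, 0.0036]
tool_rot: [[-0.206, 0.979, 0.001], [0.979, 0.206, -0.0], [-0.0, 0.001, -1.0]]
ft_force: [0.4, -0.5, 4.9]
grip_width: 0.0311
```

Call:
arm_command(
  steps=[
    {"delta_pos": [0,0,-1],"dr": [0,0,0]},
    {"delta_pos": [0,0,-1],"dr": [0,0,0]},
    {"delta_pos": [0,0,0],"dr": [0,0,0]},
  ],
)

```text
time_s: 13.65
position: [0.3971, 0.1374, 0.0013]
tool_rot: [[-0.206, 0.979, -0.0], [0.979, 0.206, -0.0], [-0.0, -0.0, -1.0]]
ft_force: [0.9, -0.9, 3.9]
grip_width: 0.0306
```

A's slip force matches B's (about 4 to 5 N), so those two are the slack pair. I'll carry A to the tray now.

Call:
arm_command(
  steps=[
    {"delta_pos": [0,0,10],"dr": [0,0,0]},
    {"delta_pos": [0,0,40],"dr": [0,0,0]},
    {"delta_pos": [0,0,40],"dr": [0,0,0]},
    {"delta_pos": [8,-17,0],"dr": [0,0,0]},
    {"delta_pos": [16,-34,0],"dr": [0,0,-0.8]},
    {"delta_pos": [16,-34,0],"dr": [0,0,-0.8]},
    {"delta_pos": [16,-34,0],"dr": [0,0,-0.8]},
    {"delta_pos": [16,-34,0],"dr": [0,0,-0.8]},
    {"delta_pos": [16,-34,0],"dr": [0,0,-0.8]},
    {"delta_pos": [16,-34,0],"dr": [0,0,-0.8]},
    {"delta_pos": [16,-34,0],"dr": [0,0,-0.8]},
    {"delta_pos": [16,-34,0],"dr": [0,0,-0.8]},
    {"delta_pos": [16,-34,0],"dr": [0,0,-0.8]},
    {"delta_pos": [16,-34,0],"dr": [0,0,-0.8]},
    {"delta_pos": [16,-34,0],"dr": [0,0,-0.8]},
    {"delta_pos": [9,-16,0],"dr": [0,0,0]},
    {"delta_pos": [0,0,0],"dr": [0,0,0]},
    {"delta_pos": [0,0,0],"dr": [0,0,0]},
  ],
)

```text
time_s: 15.45
position: [0.5895, -0.2688, 0.0904]
tool_rot: [[-0.054, 0.999, -0.002], [0.999, 0.054, 0.002], [0.002, -0.002, -1.0]]
ft_force: [0.8, -0.4, -0.1]
grip_width: 0.0306
```

```bash
python3 - <<'E'
from h import *
o=env.observe();p=o["position"];print(p,o["time_s"],o["grip_width"],o["ft_force"],o["wrist_torque"])
w=env.get_calibration("wrist");im=env.get_image("wrist");cv2.imwrite("pics/w7.png",im)
t=env.get_image("top");cv2.imwrite("pics/t7.png",t)
# tray outline in first top picture: grey-violet low-sat mask vs cream table
a=cv2.imread("pics/top0.png").astype(int);m=((abs(a[...,0]-a[...,2])<20)&(a.sum(2)>250)&(a.sum(2)<520)).astype(np.uint8);m[:, :415]=0;m[:,525:]=0;m[:150]=0;m[262:]=0
m=cv2.morphologyEx(m,cv2.MORPH_OPEN,np.ones((3,3)))
c=max(cv2.findContours(m,0,2)[0],key=cv2.contourArea);r=cv2.minAreaRect(c);print(r,cv2.contourArea(c))
T=env.get_calibration("top");B=cv2.boxPoints(r);W=np.array([onz(T,*b,.015) for b in B]);print(W.round(3),W.mean(0).round(3),np.linalg.norm(W[0]-W[1]),np.linalg.norm(W[1]-W[2]))
# dark handle blobs in wrist picture now (held clip check)
g=im.max(2);mm=(g<45).astype(np.uint8);n,l,s,cc=cv2.connectedComponentsWithStats(mm[230:420,230:420]);print(s[1:][s[1:,4]>60])
E
```

```text
[ 0.58950325 -0.26880245  0.09044061] 15.45 0.030644917819158762 [ 0.77577032 -0.35258522 -0.10191976] [ 0.04621554 -0.03787824  0.01391027]
((467.754150390625, 207.54783630371094), (78.4423599243164, 64.28856658935547), 80.67640686035156) 4432.0
[[ 0.708 -0.217  0.015]
 [ 0.731 -0.359  0.015]
 [ 0.556 -0.372  0.015]
 [ 0.534 -0.234  0.015]] [ 0.632 -0.296  0.015] 0.14455414401992994 0.1758189776604835
[[   0   64   86  126 6149]
 [ 100   64   90  126 6094]
 [  86  169   20   18  228]]
```

```bash
python3 - <<'E'
from h import *
t=cv2.imread("pics/t7.png").max(2);t0=cv2.imread("pics/top0.png").max(2)
for n,(x,y) in dict(A=(262,300),B=(321,290),C=(402,285)).items():
    f=lambda im:int((im[y-22:y+25,x-20:x+22]<45).sum()); print(n,f(t0),f(t))
E
```

```text
A 106 0
B 69 0
C 99 135
```

```bash
python3 - <<'E'
from h import *
t=cv2.imread("pics/t7.png");g=t.max(2)
for n,(x,y) in dict(A=(262,300),B=(321,290),C=(402,285)).items():
    r=g[y-22:y+25,x-20:x+22]; print(n,r.mean().round(),r.std().round(),r.min(),t[y-22:y+25,x-20:x+22].reshape(-1,3).mean(0).round())
w=cv2.imread("pics/w7.png")[230:420,230:420].astype(int)
print(w[::12,::10].mean(2).astype(int))
E
```

```text
A 168.0 27.0 46 [132. 156. 168.]
B 170.0 5.0 150 [131. 155. 170.]
C 116.0 34.0 6 [ 88. 105. 116.]
[[147 146 146 146 145 144 147 144 144 148 147 144 147 145  98  97 146 160
  159]
 [147 146 146 145 145 144 147 144 143 147 146 144 146 145  93 102 146 161
  159]
 [147 146 147 144 147 145 146 144 143 147 146 144 146 145 129 130 145 160
  161]
 [145 145 145 144 147 146 146 144 144 145 146 145 145 147  96  88 144 159
  160]
 [144 143 142 144 148 146 145 144 143 146 144 146 146 145  93 113 145 159
  160]
 [142 143 142 144 146 143 144 144 143 145 143 145 144 145  95  96 148 159
  159]
 [139 145 141 144 135  79 115 143 141 144 144 146 144  21 117  78 146 159
  160]
 [142 145 142  23  77  33  31 100 140 143 142 145  11  12 117  75  31 158
  159]
 [147  94  21  19  78  21  12  10 139 143 141 144  11  15  90 117  33 160
  159]
 [ 98  72  24  19  96  16  17  11 138 142 139 144  11  16  24  39  22  32
  159]
 [ 81  22  20  20  20  18  67  10 138 142 139 127  13  12  23  20  21  20
   22]
 [ 21  21  23  20  20  23  77  14  80 141 138  27  39 131  21  21  22  23
   22]
 [ 19  22  16  19  20  23  90  37  38 140 139  27  41 142  19  20  19  19
   23]
 [ 18  19  23  20  17  34  78  34  48  76  76  45  69 112  88  20  22  22
   21]
 [ 19  16  26  20  20  76  76  33  69  94  90  61  31  86 139  20  22  26
   19]
 [ 19  21  23  20  21 108 107 105  70  40  42  70 111 109 160  20  19  21
   22]]
```

```bash
python3 - <<'E'
from h import *
T=env.get_calibration("top")
for f in("top0","t7"):
    t=cv2.imread(f"pics/{f}.png");g=(t.max(2)<60).astype(np.uint8);g=cv2.morphologyEx(g,cv2.MORPH_CLOSE,np.ones((2,2)))
    n,l,s,c=cv2.connectedComponentsWithStats(g)
    print(f);[print(c[i].round(0),s[i][2:],onz(T,*c[i],.02)[:2].round(3)) for i in range(1,n) if 12<s[i][4]<400 and 150<c[i][0]<520 and 100<c[i][1]<400]
t=cv2.imread("pics/t7.png").max(2);print(t[278:326:2,238:286:2])
E
```

```text
top0
[243. 125.] [ 22  22 320] [0.822 0.194]
[421. 120.] [12  4 27] [ 0.832 -0.204]
[221. 140.] [ 28  27 393] [0.789 0.241]
[290. 129.] [11  3 21] [0.812 0.089]
[319. 141.] [10 18 54] [0.784 0.026]
[337. 140.] [ 5 17 38] [ 0.787 -0.014]
[166. 149.] [ 21  19 255] [0.767 0.359]
[328. 178.] [ 8  6 22] [0.699 0.008]
[341. 185.] [11 25 94] [ 0.683 -0.021]
[259. 288.] [ 7 12 21] [0.462 0.153]
[397. 296.] [ 5 21 67] [ 0.44  -0.132]
[412. 294.] [11 16 70] [ 0.444 -0.164]
[314. 299.] [ 7 18 44] [0.437 0.039]
[330. 298.] [ 6 18 52] [0.437 0.008]
[263. 296.] [ 4  6 13] [0.444 0.145]
[259. 312.] [ 5 23 71] [0.412 0.153]
[273. 310.] [10 18 57] [0.416 0.124]
[205. 337.] [ 37  46 209] [0.363 0.261]
[178. 353.] [ 17  31 101] [0.333 0.314]
[431. 395.] [ 20  17 122] [ 0.242 -0.192]
t7
[243. 126.] [ 22  22 317] [0.822 0.194]
[421. 120.] [12  4 28] [ 0.832 -0.204]
[221. 139.] [ 22  21 363] [0.791 0.242]
[290. 129.] [10  3 21] [0.812 0.09 ]
[319. 141.] [ 7 18 51] [0.785 0.026]
[337. 141.] [ 5 17 29] [ 0.784 -0.014]
[167. 149.] [ 21  19 204] [0.768 0.357]
[341. 183.] [11 23 71] [ 0.686 -0.021]
[398. 315.]
[... 1869 characters left out ...]
79 180 179 179 177 178 176 178 178 182 181 183 180 180 185 179 182
  179 187 184  58  98 132]
 [179 181 181 181 180 181 181 177 181 183 184 180 182 181 177 181 185 186
  186 184 151  53  51  64]
 [180 182 183 183 178 176 177 180 181 179 180 182 179 180 175 184 183 187
  186 186  84  55  51  52]
 [176 178 182 181 177 179 178 180 180 183 184 181 185 180 175 178 182 185
  184 153  89  65  56  58]
 [179 184 180 177 177 179 185 183 180 183 184 184 180 182 180 182 182 185
  183  80  98  82  57  57]
 [181 183 178 178 180 183 186 182 181 186 182 180 182 185 185 184 184 183
  156  92  99 111  54  62]
 [180 180 179 177 180 185 184 183 185 181 182 180 180 185 179 182 182 182
   80  97 108 116  61  60]]
```

Call:
arm_command(
  steps=[
    {"delta_pos": [0,0,-30],"dr": [0,0,0]},
    {"delta_pos": [0,0,-30],"dr": [0,0,0]},
    {"delta_pos": [0,0,-18],"dr": [0,0,0]},
    {"delta_pos": [0,0,-5],"dr": [0,0,0]},
    {"delta_pos": [0,0,0],"dr": [0,0,0]},
  ],
)

```text
time_s: 16.05
position: [0.59, -0.2688, 0.0084]
tool_rot: [[-0.055, 0.999, -0.001], [0.999, 0.055, 0.001], [0.001, -0.001, -1.0]]
ft_force: [0.0, 0.4, 0.3]
grip_width: 0.0308
```

Call:
arm_command(
  steps=[
    {"delta_pos": [0,0,0],"dr": [0,0,0]},
    {"delta_pos": [0,0,0],"dr": [0,0,0]},
    {"delta_pos": [0,0,0],"dr": [0,0,0]},
    {"delta_pos": [0,0,0],"dr": [0,0,0]},
    {"delta_pos": [0,0,0],"dr": [0,0,0]},
    {"delta_pos": [0,0,0],"dr": [0,0,0]},
  ],
  grip=0.58,
)

```text
time_s: 16.65
position: [0.5902, -0.2696, 0.0085]
tool_rot: [[-0.054, 0.999, 0.0], [0.999, 0.054, -0.0], [-0.0, 0.0, -1.0]]
ft_force: [-0.5, -0.1, -0.6]
grip_width: 0.0493
```

Call:
arm_command(
  steps=[
    {"delta_pos": [0,0,20],"dr": [0,0,0]},
    {"delta_pos": [0,0,40],"dr": [0,0,0]},
    {"delta_pos": [0,0,20],"dr": [0,0,0]},
    {"delta_pos": [-14,8,0],"dr": [0,0,0]},
    {"delta_pos": [-24,18,0],"dr": [0,0,1]},
    {"delta_pos": [-24,18,0],"dr": [0,0,2]},
    {"delta_pos": [-24,18,0],"dr": [0,0,2]},
    {"delta_pos": [-24,18,0],"dr": [0,0,1]},
    {"delta_pos": [-24,18,0],"dr": [0,0,1]},
    {"delta_pos": [-28,20,0],"dr": [0,0,0]},
    {"delta_pos": [0,0,0],"dr": [0,0,0]},
    {"delta_pos": [0,0,0],"dr": [0,0,0]},
  ],
  grip=0.7,
)

```text
time_s: 17.85
position: [0.4285, -0.1518, 0.0889]
tool_rot: [[-0.175, 0.985, 0.001], [0.985, 0.175, -0.001], [-0.001, 0.001, -1.0]]
ft_force: [0.4, -0.8, 0.5]
grip_width: 0.0599
```

```bash
python3 - <<'E'
from h import *
o=env.observe();p=o["position"];print(p,o["time_s"],np.round(o["tool_rot"],3)[:2,0])
w=env.get_calibration("wrist");im=env.get_image("wrist");cv2.imwrite("pics/w8.png",im)
t=env.get_image("top");cv2.imwrite("pics/t8.png",t)
T=env.get_calibration("top")
def blobs(im,c,x0,x1,y0,y1,th=60,lo=12,hi=600):
    g=(im.max(2)<th).astype(np.uint8);n,l,s,cc=cv2.connectedComponentsWithStats(g)
    for i in range(1,n):
        if lo<s[i][4]<hi and x0<cc[i][0]<x1 and y0<cc[i][1]<y1: print(cc[i].round(1),s[i],onz(c,*cc[i],.02)[:2].round(3))
print("tray");blobs(t,T,420,515,160,260)
print("table");blobs(t,T,230,430,250,340)
print("wrist");blobs(im,w,100,540,100,300,lo=40,hi=3000)
E
```

```text
[ 0.42847012 -0.1517605   0.08886938] 17.85 [-0.175  0.985]
tray
[430.2 186. ] [429 178   3  17  20] [ 0.678 -0.215]
[456.6 195. ] [454 191   6  11  23] [ 0.658 -0.271]
[449.5 214.5] [446 197   7  31 108] [ 0.614 -0.253]
[463.2 216.4] [458 205  12  22 119] [ 0.61  -0.283]
table
[411.6 260. ] [397 233  36  57 523] [ 0.516 -0.167]
[388.2 304. ] [374 288  27  41 154] [ 0.424 -0.113]
[312.8 298.2] [310 290   7  17  41] [0.438 0.042]
[328.4 298.2] [326 290   6  17  43] [0.438 0.01 ]
[244.9 318.5] [241 315   9   7  19] [0.399 0.181]
[385.3 337. ] [379 327  14  19  74] [ 0.358 -0.105]
[269.7 335.4] [264 331  11  10  26] [0.364 0.13 ]
wrist
[304.4 270. ] [295 245  19  58 360] [ 0.44  -0.162]
[349.7 273.6] [340 247  22  58 486] [ 0.437 -0.131]
```

A is in the tray and B is still where I left it. Clip C is centred to within about 3 mm, so I'll descend, pinch and press-test it.

Call:
arm_command(
  steps=[
    {"delta_pos": [-1,2,-30],"dr": [0,0,0]},
    {"delta_pos": [0,0,-30],"dr": [0,0,0]},
    {"delta_pos": [0,0,-18],"dr": [0,0,0]},
    {"delta_pos": [0,0,-7],"dr": [0,0,0]},
    {"delta_pos": [0,0,0],"dr": [0,0,0]},
  ],
)

```text
time_s: 18.45
position: [0.4275, -0.1499, 0.0028]
tool_rot: [[-0.175, 0.985, -0.001], [0.985, 0.175, 0.001], [0.001, -0.001, -1.0]]
ft_force: [-0.6, 0.9, 0.8]
grip_width: 0.0599
```

Call:
arm_command(
  steps=[
    {"delta_pos": [0,0,0],"dr": [0,0,0]},
    {"delta_pos": [0,0,0],"dr": [0,0,0]},
    {"delta_pos": [0,0,0],"dr": [0,0,0]},
    {"delta_pos": [0,0,0],"dr": [0,0,0]},
  ],
  grip=0.46,
)

```text
time_s: 18.85
position: [0.4279, -0.1501, 0.0043]
tool_rot: [[-0.175, 0.985, 0.002], [0.985, 0.175, -0.002], [-0.002, 0.002, -1.0]]
ft_force: [0.8, -1.5, 6.8]
grip_width: 0.0395
```

Call:
arm_command(
  steps=[
    {"delta_pos": [0,0,0],"dr": [0,0,0]},
    {"delta_pos": [0,0,0],"dr": [0,0,0]},
    {"delta_pos": [0,0,0],"dr": [0,0,0]},
    {"delta_pos": [0,0,0],"dr": [0,0,0]},
  ],
  grip=0.36,
)

```text
time_s: 19.25
position: [0.4278, -0.1502, 0.0045]
tool_rot: [[-0.175, 0.984, 0.002], [0.984, 0.175, -0.002], [-0.002, 0.002, -1.0]]
ft_force: [-2.4, -1.4, 12.4]
grip_width: 0.0312
```

Call:
arm_command(
  steps=[
    {"delta_pos": [0,0,-1],"dr": [0,0,0]},
    {"delta_pos": [0,0,-1],"dr": [0,0,0]},
    {"delta_pos": [0,0,0],"dr": [0,0,0]},
  ],
)

```text
time_s: 19.55
position: [0.4279, -0.1502, 0.0024]
tool_rot: [[-0.175, 0.985, 0.002], [0.985, 0.175, -0.002], [-0.002, 0.002, -1.0]]
ft_force: [-0.9, -1.7, 10.8]
grip_width: 0.0307
```

C pushes back with 11 to 12 N against 4 to 5 N for the others, so C is the sound clip. Next I'll get the mould's yaw and edge from the foot corners.

```bash
python3 - <<'E'
from h import *
T=env.get_calibration("top");S=env.get_calibration("scene")
P=np.array([onz(T,*q,.005)[:2] for q in [(315.6,180.2),(345,178),(347.6,205.2),(317.8,206.8)]]);print(P.round(4),P.mean(0))
print("side dirs",[np.degrees(np.arctan2(*(P[a]-P[b])[::-1])).round(1) for a,b in((0,3),(1,2),(0,1),(3,2))])
# same from scene pic: foot corners in c1 (crop 340,160, scale .32)
f=lambda x,y:(340+(x-187.5)*.32,160+(y-280)*.32)
Q=np.array([onz(S,*f(*q),.005)[:2] for q in [(216,482),(295,515),(327,462)]]);print(Q.round(4))
# refine the foot in top0 by brightness mask
t=cv2.imread("pics/top0.png");r=t[165:220,300:365].astype(int)
m=((r.min(2)>150)&(r[...,2]-r[...,0]<22)).astype(np.uint8);c=cv2.findContours(m,0,2)[0];c=max(c,key=cv2.contourArea);print(cv2.contourArea(c),cv2.minAreaRect(c),m.sum())
E
```

```text
[[ 0.6988  0.0341]
 [ 0.7035 -0.0308]
 [ 0.6411 -0.0352]
 [ 0.638   0.0299]] [ 6.70362813e-01 -4.95777679e-04]
side dirs [np.float64(4.0), np.float64(4.0), np.float64(94.1), np.float64(92.7)]
[[ 0.6412  0.0262]
 [ 0.6464 -0.037 ]
 [ 0.7055 -0.0293]]
101.5 ((23.321918487548828, 27.80821990966797), (26.380565643310547, 13.137941360473633), 83.9909896850586) 242
```

Call:
arm_command(
  steps=[
    {"delta_pos": [0,0,10],"dr": [0,0,0]},
    {"delta_pos": [0,0,30],"dr": [0,0,0]},
    {"delta_pos": [0,0,20],"dr": [0,0,0]},
    {"delta_pos": [15,23,0],"dr": [0,0,-1]},
    {"delta_pos": [15,23,0],"dr": [0,0,-1]},
    {"delta_pos": [15,23,0],"dr": [0,0,-1]},
    {"delta_pos": [15,23,0],"dr": [0,0,-1]},
    {"delta_pos": [15,24,-8],"dr": [0,0,-1]},
    {"delta_pos": [15,23.5,-8.5],"dr": [0,0,-0.8]},
    {"delta_pos": [0,0,0],"dr": [0,0,0]},
    {"delta_pos": [0,0,0],"dr": [0,0,0]},
    {"delta_pos": [0,0,0],"dr": [0,0,0]},
  ],
  grip=0.33,
)

```text
time_s: 20.75
position: [0.5168, -0.0106, 0.0453]
tool_rot: [[-0.074, 0.997, -0.0], [0.997, 0.074, -0.0], [-0.0, -0.0, -1.0]]
ft_force: [0.2, 0.2, -0.2]
grip_width: 0.0287
```

```bash
python3 - <<'E'
from h import *
o=env.observe();p=o["position"];print(p,o["time_s"],np.round(o["tool_rot"],3)[:2,0],o["grip_width"])
ims={n:env.get_image(n) for n in("wrist","scene","top")}
for n in ims:cv2.imwrite(f"pics/{n}9.png",ims[n])
S=env.get_calibration("scene");T=env.get_calibration("top");w=env.get_calibration("wrist")
for n,q in dict(edge48=[.617,-.003,.048],lips=[.591,-.005,.058],tcp=p).items(): print(n,[np.round(proj(c,q),0) for c in (S,T,w)])
E
```

```text
[ 0.51681528 -0.01057433  0.04531511] 20.75 [-0.074  0.997] 0.0286783104690567
edge48 [array([356., 223.]), array([334., 211.]), array([323., 470.])]
lips [array([350., 228.]), array([335., 222.]), array([323., 449.])]
tcp [array([333., 254.]), array([338., 258.]), array([322., 305.])]
```

```bash
python3 - <<'E'
from h import *
s,t,w=[cv2.imread(f"pics/{n}9.png") for n in("scene","top","wrist")]
f=lambda x,k:cv2.resize(x,None,fx=k,fy=k,interpolation=cv2.INTER_CUBIC)
a=f(s[165:283,310:390],5);b=f(t[180:230,295:375],5);c=f(w[260:430,222:422],2)
m=np.hstack([a,np.vstack([b,c])]);m=(255*(m/255.)**.6).astype(np.uint8);cv2.imwrite("pics/z9.png",m);print(m.shape)
E
```

```text
(590, 800, 3)
```

View pics/z9.png

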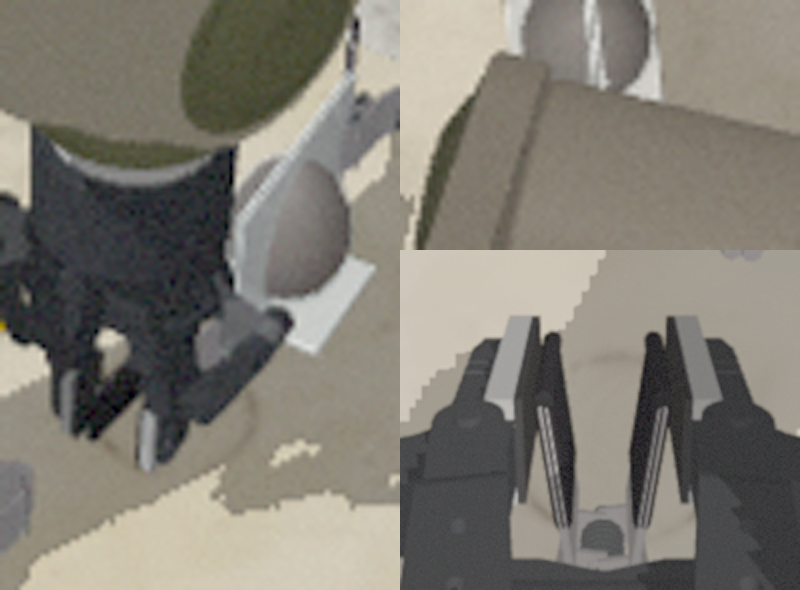

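The wrist crop shows the clip square in the pads: pad mid-column 603, handle mid 602.5, pivot 602. The top crop shows the flange's upper edge near (333 to 335, 180 to 197). I'll measure that line numerically.

```bash
python3 - <<'E'
from h import *
T=env.get_calibration("top")
t=cv2.imread("pics/top9.png").max(2).astype(int);print(t[166:198:3,322:346])
u=cv2.imread("pics/top0.png").max(2).astype(int);print(u[190:219:2,324:346])
for q in [(333,181),(335,196)]: print(onz(T,*q,.09).round(4))
E
```

```text
[[190 194 192 192 192 193 104  99 146 121 180 114 109 112 114 110 115 112
  112 114 111 114 115 112]
 [188 183 187 186 184 187 158 127 116 169 189  93 107 108 108 110 105 107
  112 111 110 110 110 107]
 [187 188 187 182 181 183 112 113 111 171 150 114 105 111 108 106 108 110
  109 108 106 105 107 108]
 [190 173 156 103  52  52  57  57  78 147 117 124  55  47  47  47  59  81
  100 107 110 110 110 108]
 [109  64  61  66  70  69  73  78  79 105 167 179  68  71  68  60  55  55
   49  47  96 169 191 112]
 [ 72  71  78  77  82  83  87  93  90 106 185 157 107  82  78  74  69  66
   58  53  51  47 153 140]
 [ 76  80  85  84  90  91  94  99 103 109 172 134 145  96  85  82  76  74
   67  62  55  46  45 146]
 [ 78  84  87  87  93  95  95  99  96  99 129 129 181  85  82  84  80  76
   72  71  62  55  49 124]
 [ 77  83  86  87  87  92  89  92  95  87 114 177 157 107  87  78  79  74
   73  67  62  55  54 155]
 [ 72  72  65  78  81  85  86  88  93  85 107 170 128 133  83  77  75  71
   69  63  57  80 160 182]
 [ 75  58  60  68  65  67  67  68  76  77 103 128 120 177 143  79  71  64
   63  85 164 18
[... 759 characters left out ...]
80 163 161 147 142 158 134 168 139 104 122 112 106  97  97  98  99 165
  169 167 168 169]
 [173 169 169 168 168 172 172 171 135 103 128 105  96  99  95 162 167 167
  167 167 170 174]
 [172 170 172 169 172 169 170 173 159  93 120 134  90  96 102 163 167 163
  170 169 166 173]
 [175 173 171 175 173 173 173 174 173 127  98 124 102 162 167 168 166 167
  170 169 173 175]
 [174 174 173 172 172 172 173 173 173 131 106 112 100 170 171 171 166 168
  167 174 174 174]
 [166 168 170 168 163 163 162 163 164 157 159 161 163 165 168 170 173 169
  170 171 173 175]
 [163 163 159 158 160 159 161 162 162 159 153 149 151 153 150 152 155 161
  168 170 172 174]]
[ 0.6674 -0.0012  0.09  ]
[ 0.6359 -0.0047  0.09  ]
```

The flange line puts the edge about 1 to 1.5 mm to the −y side of my current aim. I'll correct that and advance in steps, watching the force.

Call:
arm_command(
  steps=[
    {"delta_pos": [5,-0.8,0],"dr": [0,0,0]},
    {"delta_pos": [7,0.5,0],"dr": [0,0,0]},
    {"delta_pos": [7,0.5,0],"dr": [0,0,0]},
    {"delta_pos": [0,0,0],"dr": [0,0,0]},
  ],
)

```text
time_s: 21.3
position: [0.5373, -0.01, 0.0449]
tool_rot: [[-0.075, 0.997, 0.001], [0.997, 0.075, -0.0], [-0.0, 0.001, -1.0]]
ft_force: [0.8, -0.5, -0.0]
grip_width: 0.0284
```

Call:
arm_command(
  steps=[
    {"delta_pos": [2.5,0.2,0],"dr": [0,0,0]},
    {"delta_pos": [2.5,0.2,0],"dr": [0,0,0]},
    {"delta_pos": [0,0,0],"dr": [0,0,0]},
  ],
)

```text
time_s: 21.6
position: [0.5414, -0.0094, 0.0449]
tool_rot: [[-0.075, 0.997, 0.0], [0.997, 0.075, 0.0], [-0.0, 0.0, -1.0]]
ft_force: [0.7, 0.5, -1.0]
grip_width: 0.0287
```

Call:
arm_command(
  steps=[
    {"delta_pos": [2.5,0.2,0],"dr": [0,0,0]},
    {"delta_pos": [2.5,0.2,0],"dr": [0,0,0]},
    {"delta_pos": [0,0,0],"dr": [0,0,0]},
  ],
)

```text
time_s: 21.9
position: [0.5465, -0.0091, 0.0449]
tool_rot: [[-0.075, 0.997, 0.0], [0.997, 0.075, -0.0], [-0.0, 0.0, -1.0]]
ft_force: [-0.0, 0.9, 0.4]
grip_width: 0.0286
```

Call:
arm_command(
  steps=[
    {"delta_pos": [2.5,0.2,0],"dr": [0,0,0]},
    {"delta_pos": [2.5,0.2,0],"dr": [0,0,0]},
    {"delta_pos": [0,0,0],"dr": [0,0,0]},
  ],
)

```text
time_s: 22.2
position: [0.5515, -0.0086, 0.0449]
tool_rot: [[-0.075, 0.997, 0.0], [0.997, 0.075, -0.0], [-0.0, 0.0, -1.0]]
ft_force: [0.2, -0.4, -0.7]
grip_width: 0.0283
```

Call:
arm_command(
  steps=[
    {"delta_pos": [2.5,0.2,0],"dr": [0,0,0]},
    {"delta_pos": [2.5,0.2,0],"dr": [0,0,0]},
    {"delta_pos": [0,0,0],"dr": [0,0,0]},
  ],
)

```text
time_s: 22.5
position: [0.5565, -0.0083, 0.0449]
tool_rot: [[-0.075, 0.997, 0.0], [0.997, 0.075, -0.0], [-0.0, 0.0, -1.0]]
ft_force: [0.8, -0.1, 0.4]
grip_width: 0.0286
```

Call:
arm_command(
  steps=[
    {"delta_pos": [2.5,0.2,0],"dr": [0,0,0]},
    {"delta_pos": [2.5,0.2,0],"dr": [0,0,0]},
    {"delta_pos": [0,0,0],"dr": [0,0,0]},
  ],
)

```text
time_s: 22.8
position: [0.5608, -0.0078, 0.0447]
tool_rot: [[-0.075, 0.997, -0.001], [0.997, 0.075, 0.0], [0.0, -0.001, -1.0]]
ft_force: [-3.2, -0.4, 0.4]
grip_width: 0.0285
```

Contact (−3 N) came where the coil should meet the edge, with the lips well past it. I'll push a touch more, release, and back away.

Call:
arm_command(
  steps=[
    {"delta_pos": [1.5,0.1,0],"dr": [0,0,0]},
    {"delta_pos": [0,0,0],"dr": [0,0,0]},
  ],
)

```text
time_s: 23.0
position: [0.5609, -0.0076, 0.0444]
tool_rot: [[-0.075, 0.997, -0.005], [0.997, 0.075, 0.0], [0.001, -0.005, -1.0]]
ft_force: [-7.7, -1.3, 2.0]
grip_width: 0.0287
```

Call:
arm_command(
  steps=[
    {"delta_pos": [0,0,0],"dr": [0,0,0]},
    {"delta_pos": [0,0,0],"dr": [0,0,0]},
    {"delta_pos": [0,0,0],"dr": [0,0,0]},
  ],
  grip=0.4,
)

```text
time_s: 23.3
position: [0.5618, -0.0077, 0.0446]
tool_rot: [[-0.075, 0.997, -0.002], [0.997, 0.075, 0.0], [0.0, -0.002, -1.0]]
ft_force: [-6.2, -0.7, -0.8]
grip_width: 0.0341
```

Call:
arm_command(
  steps=[
    {"delta_pos": [0,0,0],"dr": [0,0,0]},
    {"delta_pos": [0,0,0],"dr": [0,0,0]},
    {"delta_pos": [0,0,0],"dr": [0,0,0]},
    {"delta_pos": [0,0,0],"dr": [0,0,0]},
  ],
  grip=0.6,
)

```text
time_s: 23.7
position: [0.563, -0.0078, 0.0451]
tool_rot: [[-0.075, 0.997, 0.001], [0.997, 0.075, -0.0], [-0.0, 0.001, -1.0]]
ft_force: [-0.5, -0.3, 1.0]
grip_width: 0.0512
```

```bash
python3 - <<'E'
from h import *
o=env.observe();p=o["position"];print(p,o["time_s"],o["grip_width"],o["ft_force"])
im=env.get_image("wrist");cv2.imwrite("pics/w10.png",im)
g=im.max(2).astype(int);print(g[285:400:6,262:384:4])
E
```

```text
[ 0.56299045 -0.007753    0.04506652] 23.7 0.051233825341778415 [-0.5143606  -0.29588     0.99096209]
[[178 177 177 173 163 171 170 147 120 121 122 123 123 121 121 120 121 119
  121 120 120 119 117 120 119 120 119 120 121 118 114]
 [177 178 178 172 161 173 161 121 121 121 121 121 123 122 121 121 120 122
  121 120 120 119 118 119 118 118 118 120 120 118 116]
 [ 26 149 178 171 157 157 121 100 117 123 123 122 122 121 120 122 122 120
  120 120 120 119 117 114 114 120 120 120 121 120  25]
 [ 24 123 179 172 158 118  83  21  25 123 121 122 122 120 121 121 120 121
  120 121 122 120 120  13  15 121 121 123 122 123  13]
 [ 24  82 181 174 107 114  18  23  19 122 121 123 122 121 120 120 121 120
  120 121 122 112 118  15  18  61 122 124 122 121  16]
 [ 24  41 123 161 113 107  19  19  22 104 119 120 120 121 122 121 121 121
  122 122 120 122  48  14  14  15 124 123 122 121  18]
 [ 25  33 123 124 121  77  17  20  16  40 118 113 120 123 121 120 121 121
  122 121 122 121  13  16  13  15 117 123 121 113  14]
 [ 24  22 121 123 121  23  23  20  20  11 120 121 121 121 122 123 122 120
  120 121 121 104  17
[... 882 characters left out ...]
  124  83  15  13  25  65 118 125 125 126 123 123 121]
 [123 124 123 122 122 122 120 117  79  32  18  49 103 123 121 130 143 124
  123  76  12  13  68  54 123 124 125 124 122 121 121]
 [123 124 125 121 124 124 125 124  51  56  14  56 104 129 129 130 145 132
  133  76  17  16  44 101 140 141 141 137 122 121 149]
 [121 122 123 149 175 175 175 175 151  39  17  66  86  92  97  86 104 103
  102  77  16  60  77 174 174 174 174 173 122 151 181]
 [121 121 120 137 173 174 173 174 174  66  47  75  98  97  44  45  43  61
  102  74  23  54  87 174 174 174 174 172 150 180 179]
 [122 122 121 127 173 173 173 173 173 168  98  76 104  40  45  49  48  42
   83  76  82 100 174 174 173 175 174 175 180 179 181]]
```

The clip stays put with the fingers open and free (force about zero). The flange shows at column 324, the same as the clip's centre. Retreating straight back, then going for B.

Call:
arm_command(
  steps=[
    {"delta_pos": [0,0,0],"dr": [0,0,0]},
    {"delta_pos": [0,0,0],"dr": [0,0,0]},
    {"delta_pos": [-10,-0.7,0],"dr": [0,0,0]},
    {"delta_pos": [-20,-1.5,0],"dr": [0,0,0]},
    {"delta_pos": [-30,-2.2,0],"dr": [0,0,0]},
    {"delta_pos": [-20,10,12],"dr": [0,0,-1]},
    {"delta_pos": [-20,14,12],"dr": [0,0,-2]},
    {"delta_pos": [-20,10,12],"dr": [0,0,-2]},
    {"delta_pos": [-22,6,8],"dr": [0,0,-0.8]},
    {"delta_pos": [0,0,0],"dr": [0,0,0]},
    {"delta_pos": [0,0,0],"dr": [0,0,0]},
  ],
  grip=0.7,
)

```text
time_s: 24.85
position: [0.4206, 0.0278, 0.0892]
tool_rot: [[0.026, 1.0, 0.001], [1.0, -0.026, -0.0], [-0.0, 0.001, -1.0]]
ft_force: [-0.1, 0.7, -1.2]
grip_width: 0.0601
```

```bash
cat >> h.py <<'E'
def blobs(im,c,x0,x1,y0,y1,z=.02,th=60,lo=12,hi=600):
    g=(im.max(2)<th).astype(np.uint8);n,l,s,cc=cv2.connectedComponentsWithStats(g)
    for i in range(1,n):
        if lo<s[i][4]<hi and x0<cc[i][0]<x1 and y0<cc[i][1]<y1: print(cc[i].round(1),s[i],onz(c,*cc[i],z)[:2].round(3))
E
python3 - <<'E'
from h import *
o=env.observe();p=o["position"];print(p,o["time_s"],np.round(o["tool_rot"],3)[:2,0])
w=env.get_calibration("wrist");im=env.get_image("wrist");cv2.imwrite("pics/w11.png",im)
S=env.get_calibration("scene");s=env.get_image("scene");cv2.imwrite("pics/s11.png",s)
T=env.get_calibration("top");t=env.get_image("top");cv2.imwrite("pics/t11.png",t)
print("wrist",np.round(proj(w,p),0));blobs(im,w,100,540,100,300,lo=40,hi=3000)
print("scene");blobs(s,S,310,400,180,270,z=.058,lo=8)
print("top");blobs(t,T,300,370,190,330,z=.058,lo=8)
d=np.array([.997,.075]);e=np.array([.617,-.0045])
for n,k in(("handle end",-.056),("pivot",-.006)):
    for s_ in(-.018,.018):
        q=e+k*d+s_*np.array([-d[1],d[0]]);print(n,[np.round(proj(c,[*q,.058]),0) for c in(S,T)])
E
```

```text
[0.42061358 0.02776543 0.08918176] 24.85 [0.026 1.   ]
wrist [322. 306.]
[300.  275.8] [290 249  19  59 410] [0.434 0.012]
[344.9 278.2] [335 250  22  58 524] [0.437 0.043]
scene
[394.6 183.3] [389 176  12  15  90] [ 0.768 -0.013]
[374.7 214.5] [364 200  16  24  95] [ 0.654 -0.027]
[353.  232.9] [350 221   7  24  85] [ 0.581 -0.018]
[342.3 229.8] [336 222  13  17 109] [0.576 0.005]
top
[342.3 227.2] [339 216   7  22  67] [ 0.579 -0.02 ]
[329.7 229. ] [328 219   4  20  45] [0.576 0.006]
[350.9 304.1] [345 264  17  69 179] [ 0.423 -0.034]
[369.1 296.2] [364 272  10  46 178] [ 0.438 -0.07 ]
handle end [array([352., 240.]), array([346., 235.])]
handle end [array([337., 234.]), array([328., 237.])]
pivot [array([363., 225.]), array([343., 212.])]
pivot [array([348., 219.]), array([326., 213.])]
```

C is holding on the flange: top and scene agree on its handles at about (0.578, −0.007) and 58 mm height. B is centred under the gripper, so I'll pick it up and carry it to the tray.

Call:
arm_command(
  steps=[
    {"delta_pos": [0,0,-30],"dr": [0,0,0]},
    {"delta_pos": [0,0,-30],"dr": [0,0,0]},
    {"delta_pos": [0,0,-18],"dr": [0,0,0]},
    {"delta_pos": [0,0,-9],"dr": [0,0,0]},
    {"delta_pos": [0,0,0],"dr": [0,0,0]},
  ],
)

```text
time_s: 25.5
position: [0.4205, 0.0278, 0.001]
tool_rot: [[0.027, 1.0, -0.002], [1.0, -0.027, 0.0], [0.0, -0.002, -1.0]]
ft_force: [0.5, 0.4, -0.0]
grip_width: 0.0599
```

Call:
arm_command(
  steps=[
    {"delta_pos": [0,0,0],"dr": [0,0,0]},
    {"delta_pos": [0,0,0],"dr": [0,0,0]},
    {"delta_pos": [0,0,0],"dr": [0,0,0]},
    {"delta_pos": [0,0,0],"dr": [0,0,0]},
    {"delta_pos": [0,0,0],"dr": [0,0,0]},
    {"delta_pos": [0,0,0],"dr": [0,0,0]},
  ],
  grip=0.36,
)

```text
time_s: 26.1
position: [0.4211, 0.0277, 0.0023]
tool_rot: [[0.026, 1.0, 0.001], [1.0, -0.026, -0.0], [-0.0, 0.001, -1.0]]
ft_force: [1.4, -1.1, 3.1]
grip_width: 0.0311
```

Call:
arm_command(
  steps=[
    {"delta_pos": [0,0,10],"dr": [0,0,0]},
    {"delta_pos": [0,0,40],"dr": [0,0,0]},
    {"delta_pos": [0,0,38],"dr": [0,0,0]},
    {"delta_pos": [7,-15,0],"dr": [0,0,0]},
    {"delta_pos": [14,-30,0],"dr": [0,0,0.5]},
    {"delta_pos": [14,-30,0],"dr": [0,0,0.5]},
    {"delta_pos": [14,-30,0],"dr": [0,0,0.5]},
    {"delta_pos": [14,-30,0],"dr": [0,0,0.5]},
    {"delta_pos": [14,-30,0],"dr": [0,0,0.5]},
    {"delta_pos": [14,-30,0],"dr": [0,0,0.5]},
    {"delta_pos": [14,-30,0],"dr": [0,0,0.5]},
    {"delta_pos": [14,-30,0],"dr": [0,0,0.5]},
    {"delta_pos": [14,-30,0],"dr": [0,0,0.5]},
    {"delta_pos": [14,-30,0],"dr": [0,0,0.5]},
    {"delta_pos": [14,-30,0],"dr": [0,0,0.5]},
    {"delta_pos": [8,-12,0],"dr": [0,0,0]},
    {"delta_pos": [0,0,0],"dr": [0,0,0]},
    {"delta_pos": [0,0,0],"dr": [0,0,0]},
  ],
)

```text
time_s: 27.9
position: [0.5891, -0.3284, 0.0891]
tool_rot: [[-0.07, 0.998, -0.002], [0.998, 0.07, 0.001], [0.002, -0.001, -1.0]]
ft_force: [-0.2, -0.3, -0.3]
grip_width: 0.031
```

Call:
arm_command(
  steps=[
    {"delta_pos": [0,0,-30],"dr": [0,0,0]},
    {"delta_pos": [0,0,-30],"dr": [0,0,0]},
    {"delta_pos": [0,0,-16],"dr": [0,0,0]},
    {"delta_pos": [0,0,-5],"dr": [0,0,0]},
    {"delta_pos": [0,0,0],"dr": [0,0,0]},
  ],
)

```text
time_s: 28.4
position: [0.5894, -0.3283, 0.0088]
tool_rot: [[-0.07, 0.998, -0.001], [0.998, 0.07, 0.001], [0.001, -0.001, -1.0]]
ft_force: [0.0, 0.2, -0.1]
grip_width: 0.0305
```

Call:
arm_command(
  steps=[
    {"delta_pos": [0,0,0],"dr": [0,0,0]},
    {"delta_pos": [0,0,0],"dr": [0,0,0]},
    {"delta_pos": [0,0,0],"dr": [0,0,0]},
    {"delta_pos": [0,0,0],"dr": [0,0,0]},
    {"delta_pos": [0,0,0],"dr": [0,0,0]},
    {"delta_pos": [0,0,0],"dr": [0,0,0]},
  ],
  grip=0.57,
)

```text
time_s: 29.0
position: [0.5897, -0.3292, 0.009]
tool_rot: [[-0.069, 0.998, 0.0], [0.998, 0.069, -0.0], [-0.0, 0.0, -1.0]]
ft_force: [-0.1, 0.2, 0.1]
grip_width: 0.0486
```

Call:
arm_command(
  steps=[
    {"delta_pos": [0,0,15],"dr": [0,0,0]},
    {"delta_pos": [0,0,30],"dr": [0,0,0]},
    {"delta_pos": [0,0,45],"dr": [0,0,0]},
    {"delta_pos": [-20,-10,40],"dr": [0,0,0]},
    {"delta_pos": [-40,0,10],"dr": [0,0,0]},
    {"delta_pos": [-45,0,0],"dr": [0,0,0]},
    {"delta_pos": [-45,0,0],"dr": [0,0,0]},
    {"delta_pos": [0,0,0],"dr": [0,0,0]},
    {"delta_pos": [0,0,0],"dr": [0,0,0]},
  ],
)

```text
time_s: 29.9
position: [0.4394, -0.3396, 0.1503]
tool_rot: [[-0.068, 0.998, 0.001], [0.998, 0.068, -0.001], [-0.001, 0.001, -1.0]]
ft_force: [0.0, -0.8, 0.5]
grip_width: 0.0485
```

```bash
python3 - <<'E'
from h import *
o=env.observe();p=o["position"];print(p,o["time_s"],o["ft_force"])
T=env.get_calibration("top");S=env.get_calibration("scene")
t=env.get_image("top");s=env.get_image("scene");cv2.imwrite("pics/t12.png",t);cv2.imwrite("pics/s12.png",s)
print("tray top");blobs(t,T,425,515,160,260,lo=8)
print("tray scene");blobs(s,S,430,540,240,350,lo=8)
print("flange top");blobs(t,T,300,370,200,260,z=.058,lo=8)
print("flange scene");blobs(s,S,325,365,205,260,z=.058,lo=8)
print("old spots");blobs(t,T,230,430,260,340,lo=8)
print("bystanders moved px:",[int((np.abs(cv2.imread("pics/top0.png").astype(int)-t)[y0:y1,x0:x1].max(2)>60).sum()) for x0,x1,y0,y1 in((205,245,140,180),(165,245,205,240),(150,192,138,180))])
E
```

```text
[ 0.43941785 -0.33955326  0.15032728] 29.9 [ 0.04121504 -0.83696199  0.5079996 ]
tray top
[486.8 171.5] [483 171   9   3  13] [ 0.711 -0.342]
[501.7 208. ] [493 170  17  77 252] [ 0.628 -0.368]
[448.6 175. ] [432 173  36   5  64] [ 0.703 -0.257]
[474.4 172.7] [469 172  13   3  21] [ 0.708 -0.314]
[430.3 187. ] [429 177   4  21  27] [ 0.676 -0.215]
[478.9 206.3] [474 190  14  38 181] [ 0.632 -0.318]
[490.3 214.9] [482 203  16  24 139] [ 0.613 -0.342]
[448.7 218. ] [446 208   7  20  67] [ 0.606 -0.251]
[463.2 217.6] [459 209  10  18  83] [ 0.607 -0.282]
tray scene
flange top
[342.6 228.5] [340 219   6  19  42] [ 0.577 -0.02 ]
[329.4 234. ] [328 229   3  10  16] [0.565 0.007]
flange scene
[342.3 229.6] [337 222  12  17  96] [0.576 0.006]
[352.8 235.6] [350 226   7  19  54] [ 0.575 -0.021]
old spots
bystanders moved px: [0, 817, 0]
```

```bash
python3 - <<'E'
from h import *
for f in("top0","t12"):
    t=cv2.imread(f"pics/{f}.png").astype(int)[205:235,165:200];m=(t.min(2)>150)&(t.max(2)-t.min(2)<25);y,x=np.nonzero(m);print(f,m.sum(),(x.mean()+165).round(1),(y.mean()+205).round(1))
o=env.observe();print(o["time_s"],o["qvel"].round(2) if hasattr(o["qvel"],"round") else o["qvel"])
env.close_job()
E
```

```text
top0 4 181.5 215.2
t12 14 186.1 218.9
30.0 [ 0.6   0.73 -0.12 -0.05 -0.03 -0.12]
the job is handed in; nothing more can be done
```

The job is handed in at about 30 s of the 67 s allowed. The sound clip is on the mould's front flange edge and the two slack ones are in the tray.

- **Finding the sound clip:** I pinched each clip to about 31 mm over the handles and pressed the pads down, reading the slip force at the wrist. The left and middle clips gave about 4–5 N and the right one 11–12 N, so the right one is sound.
- **Pinch force:** I never pinched below about 28 mm opening. By the given spring figures that is about 12 N per finger. It was not measured directly.
- **Fitting:** I slid the sound clip on until the coil met the edge, with a push of up to about 8 N, then let go and backed off straight. It stayed in place. Afterwards the top and scene cameras still put its handles at about (0.577, −0.007) m and roughly 58 mm height, within a few mm of where a fully-home clip should be.
- **Tray:** The top camera's last picture shows both slack clips' handles inside the tray outline, and their old places on the table are empty. The scene camera's handle mask found nothing in the tray, so that second check failed.
- **Bystanders:** The timer and bottle are unchanged in the top picture. The thermometer area differs by 817 pixels, and my follow-up check on its white disc found too few pixels (4 and 14) to be conclusive. I put the difference down to the arm's shadow having moved, since the arm never went near it.
- **Not as described:** The fingertips stood about 30 mm farther back than stated. My first "pinch" of the left clip therefore closed above it, so I redid it lower.
- **Not checked:** I had used all 12 pictures, so the final state was checked only by numbers. The clip's grip force on the flange was not measured.

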